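# Take the breakfast pile apart and put each thing in its wooden holder

### The job

Someone has piled the breakfast things on top of the tea carton. Take the pile apart from the top and stand each thing upright on the floor of the wooden holder made for it: first the spice flask in the small round dish, then the honey jar in the large round dish, then the square tin in the square dish, and last the tea carton in the long tray. Never tip anything over, and leave the pepper mill and the garlic where they are.

Things in the scene. Friction and masses are not known exactly. Their poses are not given: they have to be found in the camera images.
- carton_mid (a point): Centre of the tea carton, a dark cardboard box lying flat, 68 mm (its x) by 136 mm (its y), 66 mm high; z up. Loose, about 250 g. It carries the rest of the pile: its top is 33 mm above this point. Grasp it across its 68 mm width (along its x).
- honey_mid (a point): Centre (47 mm above the underside) of the honey jar, a round glass jar with a black lid: body 60 mm across, lid 63 mm across, 94 mm high; z up. Loose, about 330 g. At the start it stands on the carton, 34 mm from the carton's centre towards the carton's -y end, its underside 66 mm above the worktop.
- flask_mid (a point): Centre (52.5 mm above the underside) of the spice flask, a small grinder with a white round cap: 49 mm across the base, 105 mm high; the cap is 42 mm across and spans from 16 to 52 mm above this point; grasp it by the cap, since the glass below it tapers. z up. Loose, about 85 g. At the start it stands on the honey jar's lid, its underside 160 mm above the worktop.
- tin_mid (a point): Centre (25 mm above the underside) of the square tin, bare metal, 50 x 50 mm and 50 mm high; its x and y run square to its sides, z up. Loose, about 150 g. At the start it stands on the carton, 38 mm from the carton's centre towards the carton's +y end, beside the honey jar (15 mm apart), its underside 66 mm above the worktop.
- small_round_dish_floor (a point): Centre of the inner floor of the small round wooden dish, fixed to the worktop: recess 62 mm across, outside 80 mm across, floor 4 mm above the worktop, rim 8 mm above the floor. Holder of the spice flask.
- large_round_dish_floor (a point): Centre of the inner floor of the large round wooden dish, fixed to the worktop: recess 76 mm across, outside 94 mm across, floor 4 mm above the worktop, rim 8 mm above the floor. Holder of the honey jar.
- square_dish_floor (a point): Centre of the inner floor of the square wooden dish, fixed to the worktop: recess 64 x 64 mm with sides along its x and y, outside 82 x 82 mm, floor 4 mm above the worktop, rim 8 mm above the floor. Holder of the square tin, whose sides go parallel to the dish's.
- long_tray_floor (a point): Centre of the inner floor of the long wooden tray, fixed to the worktop: recess 82 mm along its x and 150 mm along its y, outside 100 x 168 mm, floor 4 mm above the worktop, rim 8 mm above the floor. Holder of the tea carton, which lies flat with its long side along the tray's, either way round.
- pepper_mill: Bystander: turned wooden pepper mill, 58 mm across, 150 mm high; the point is the centre of its underside. Loose; not to be disturbed.
- garlic: Bystander: garlic bulb, 56 mm across and 56 mm high; the point is the centre of its underside. Loose; not to be disturbed.
Not all that is in view belongs to the job. Leave any turquoise look-alike of the part that bears honey_mid alone.

How it is judged:
By the outcome, as a careful person would: the job done as asked, in the order asked, and still so for the second after the job is handed in, with the robot touching nothing.
It also fails if it takes over 120 s, if anything falls off the work surface, if the arm or the gripper's body presses on something with over 40 N, if the wrist force passes 120 N, or if a joint passes its speed limit or range.

### The arm

A 7-joint arm with a two-finger parallel gripper is mounted at the origin on a cart in front of the work surface, level with it; the furniture and walls round the work are solid. World frame = base frame: x ahead of the robot, y to its left, z up, the work surface at z = 0. Lengths are in mm, angles in rad, forces in N, time in s.
With the tool pointing down it reaches from about 400 to 875 mm from the base axis. Payload 4.4 kg.
Tool frame: the origin (TCP) lies midway between the tips of the shut fingers; the grasp point (between the pads) lies 19 mm behind it (ctrl.pinch_z is the distance from the TCP to the grasp point, in mm); z points along the fingers, y is the line along which they close (so a half turn about z gives the same grasp; the last joint's range is limited). The gripper opens to 85 mm and grips with 20 to 120 N. Pads are 22 mm wide; open, the fingers measure 114 mm over their backs; the gripper's body (76 mm by 85 mm) begins 54 mm behind the grasp point. The pads swing forward as they close: fully open they stand 13 mm farther back than shut.
Start: joints at [1.054, 0.628, 0.038, 1.517, -0.027, 0.996, -0.02], TCP at [283.225, -585.066, 207.613] pointing down, gripper open.
Joint ranges: [-3.06, 3.06], [-0.37, 2.12], [-1.25, 1.32], [0.18, 2.47], [-1.1, 4.24], [0.23, 1.98], [-2.94, 2.94]. Speed limits (rad/s): [2.57, 2.57, 3.14, 3.14, 3.14, 3.14, 3.14].

### API

Orientations are given as [roll, pitch, yaw] about the fixed x, y, z axes, in that order (R = Rz(yaw) Ry(pitch) Rx(roll)).
In Python, from cell import read_state, cams, order, ctrl gives the robot as it stands.
- The arm moves only by the tool move_arm, never from a script. Its argument "targets" is text: rows parted by semicolons, each of 7 numbers parted by spaces: the gripper's target within -1 to 1 (fully open at 1, half-way at 0, shut at -1), then the shift along the tool's x, y, z in cm, then the turn, a rotation vector about the tool's x, y, z in degrees. A call has 1 to 5 rows; each row shifts and turns the commanded pose from where the row before left it, along the tool's axes as they then stand; what a row does not reach is not made up. A row lasts 1/12 s, in which the tool goes at most 41.7 mm and 7.16 degrees, less where a joint would pass 70% of its speed; a pose out of reach is approached as far as the arm can. A call with a gripper value outside its range is refused whole. The fingers move at their own pace and stop on an object; the grip force is fixed at half the most. Time passes only in rows, so rows that do not move let the fingers close. It gives the time, the measured TCP pose, the force, the opening and the grip force at its end, in the units of the state.
- read_state(): the state, without advancing time (a new reading comes with each control period).
- cams.get_image(name): name is "side" or "top" or "wrist"; returns a dict with "color" (400x640x3 uint8, red, green, blue), "fovy" (degrees; the focal length in pixels is half the picture's height over the tangent of half this angle, whatever the lens; pixels are square), "cx", "cy" (the principal point, pixels), "rvec" (rotation vector, rad) and "tvec" (3), from world to camera coordinates, as OpenCV has them. Camera axes: x right, y down, z forward; pixel columns grow to the right and rows downward; lengths in mm; the calibration is good to about 2 mm. A picture is of the moment at which its call begins. There is no depth.
- order.finish_job(): hands the job in; it is judged then, once.
The state is a dict: "clock": time; "qpos": joint angles; "qd": joint speeds; "tau": joint torques, N m; "eef_pos": TCP position; "tool_rot": TCP orientation; "force": force on the tool from outside, world axes, zero at the start; "torque": the same for the moment, N m; "width": finger opening in mm; "gripper_force": force on a finger pad.
Only numpy, scipy, OpenCV 4.12 (cv2) and the standard library are available. Lean on these libraries where they do the work, as an engineer would, in place of code of your own. Each camera call takes 0.05 s, during which the arm holds its last target. There are 200 camera calls.

## Working session

There is one attempt and no reset: what is moved stays moved. The work goes in short steps, Python scripts to look and compute and a tool call to move; the robot and the scene stay as the last step left them, time stands still between calls to the robot, and variables do not carry over. Pictures are saved under pics/ and viewed, at most 14 in all, crops included, and the job is handed in when it is done.

Besides the shell and the picture viewer there is one more tool, called after "Call:" as a command line: name --argument value ..., lists and objects as JSON in quotes. move_arm: Moves the arm, as the interface text tells. Its arguments: {"type":"object","properties":{"targets":{"type":"string"}},"required":["targets"]}

```bash
ls; mkdir -p pics; cat > h.py <<'E'
import numpy as np, cv2
from cell import read_state, cams, order, ctrl
def snap(name,fn):
    d=cams.get_image(name); cv2.imwrite('pics/'+fn+'.png',d['color'][:,:,::-1]); 
    np.save('pics/'+fn+'.npy',{k:d[k] for k in d if k!='color'},allow_pickle=True); return d
def load(fn): return np.load('pics/'+fn+'.npy',allow_pickle=True).item()
def K(d):
    f=200/np.tan(np.radians(d['fovy'])/2); return np.array([[f,0,d['cx']],[0,f,d['cy']],[0,0,1.]])
def back(d,uv,z):
    R=cv2.Rodrigues(np.array(d['rvec'],float))[0]; t=np.array(d['tvec'],float).ravel()
    c=-R.T@t; r=R.T@np.linalg.inv(K(d))@np.array([*uv,1.]); return c+r*(z-c[2])/r[2]
def proj(d,p):
    return cv2.projectPoints(np.array(p,float).reshape(-1,3),np.array(d['rvec'],float),np.array(d['tvec'],float),K(d),None)[0].reshape(-1,2)
E
python3 - <<'E'
from h import *
for n in ('top','side'):
    d=snap(n,n+'0'); print(n,{k:d[k] for k in d if k!='color'})
print(read_state())
E
```

```text
pics
top {'fovy': 56.70169829601153, 'cx': 317.82223656478044, 'cy': 206.87326693073558, 'rvec': array([ 2.12876768, -2.11347544,  0.19861668]), 'tvec': array([  -5.12165213,  633.87432661, 1286.36660079])}
side {'fovy': 53.61073177757748, 'cx': 313.0722851713749, 'cy': 199.63656363717573, 'rvec': array([ 1.34206698, -2.48673608,  0.65191882]), 'tvec': array([332.03663762, 499.77658772, 905.22149251])}
{'clock': 0.1, 'qpos': array([ 1.05422443,  0.629286  ,  0.03842956,  1.51828788, -0.02701105,
        0.99627176, -0.02000715]), 'qd': array([-0.00043699, -0.00259536, -0.00075554, -0.00237813, -0.00198554,
        0.0029845 , -0.00078694]), 'tau': array([ 1.98737151e-03, -5.64534116e+01,  1.22997142e+00, -1.93972689e+01,
        1.11727897e-02,  5.46636031e-03,  1.24701162e-05]), 'eef_pos': array([ 282.9530226 , -584.50798668,  206.75344904]), 'tool_rot': array([-3.13985696e+00,  1.35892593e-06,  4.50770588e-01]), 'force': array([ 0.90653739, -0.93351917, -0.19356063]), 'torque': array([-0.01108808,  0.00096632, -0.0211896 ]), 'gripper_force': 0.0, 'width': 84.96637954807629}
```

View pics/top0.png

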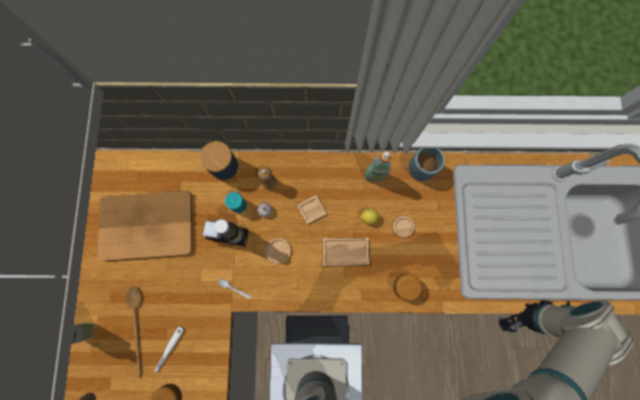

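View pics/side0.png

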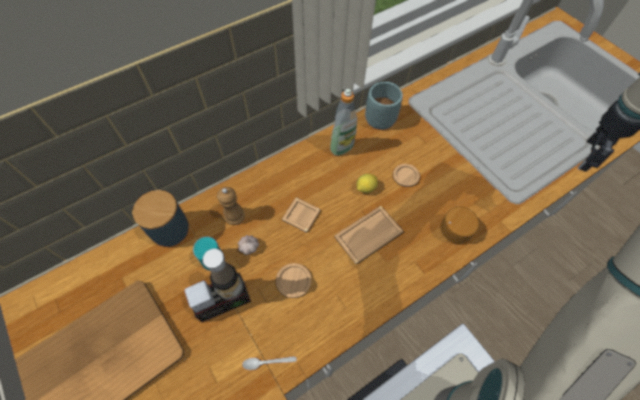

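```bash
python3 - <<'E'
import cv2
a=cv2.imread('pics/top0.png')[150:310,190:430]; b=cv2.imread('pics/side0.png')[140:340,170:440]
cv2.imwrite('pics/tc.png',cv2.resize(a,(792,528),interpolation=cv2.INTER_CUBIC)) #x3.3
cv2.imwrite('pics/sc.png',cv2.resize(b,(783,580),interpolation=cv2.INTER_CUBIC)) #x2.9
E
```

```text
(no output)
```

View pics/tc.png

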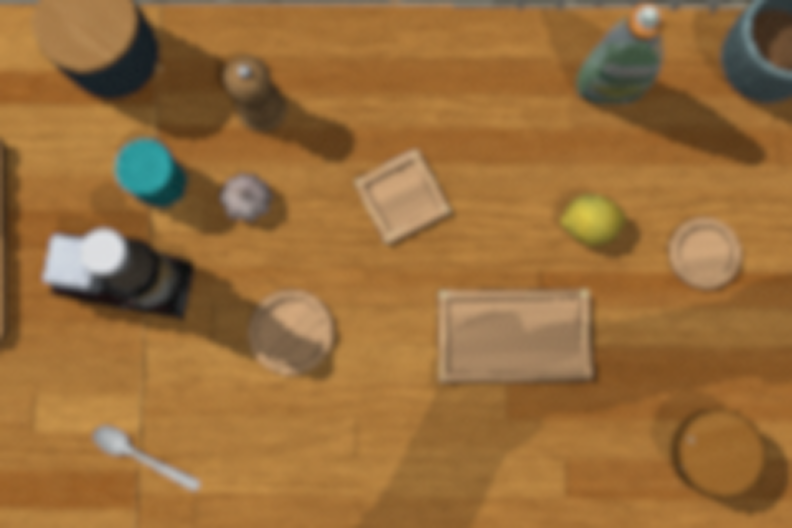

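View pics/sc.png

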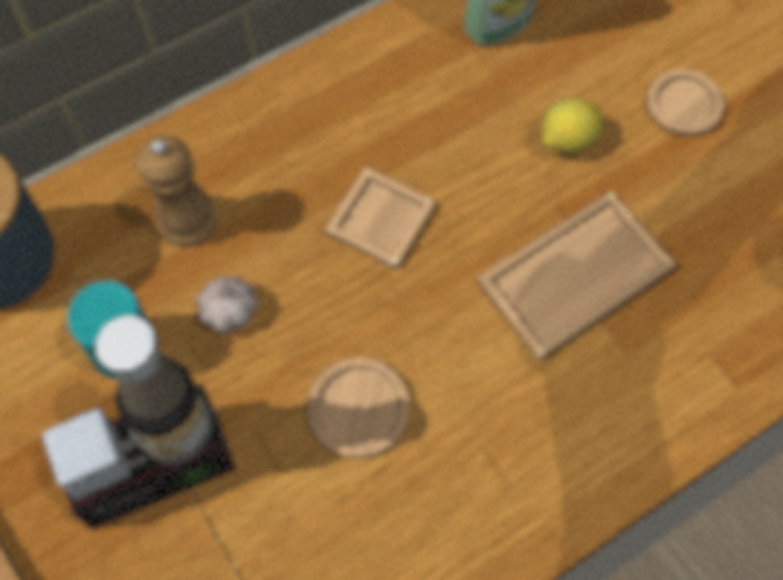

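```bash
python3 - <<'E'
from h import *
np.set_printoptions(precision=1,suppress=True)
T,S=load('top0'),load('side0')
t=lambda x,y,z:back(T,(190+x/3.3,150+y/3.3),z)
s=lambda x,y,z:back(S,(170+x/2.9,140+y/2.9),z)
print('flask',t(104,250,265),s(126,343,265))
print('small',t(705,254,12),s(686,101,12)); print('large',t(292,333,12),s(360,407,12))
a=[t(*p,12) for p in[(416,150),(453,211),(390,243),(355,186)]];b=[s(*p,12) for p in[(369,167),(437,207),(398,266),(326,227)]]
for q in(a,b):
  q=np.array(q); print('sq',q.mean(0),[np.degrees(np.arctan2(*(q[(i+1)%4]-q[i])[1::-1])) for i in range(4)])
a=[t(*p,12) for p in[(440,290),(590,290),(593,381),(438,381)]];b=[s(*p,12) for p in[(612,194),(677,265),(543,356),(480,281)]]
for q in(a,b):
  q=np.array(q); print('tray',q.mean(0),[np.degrees(np.arctan2(*(q[(i+1)%4]-q[i])[1::-1])) for i in range(4)])
q=np.array([s(*p,116) for p in[(44,430),(99,409),(130,462),(68,490)]])
print('tin',q.mean(0),[(np.degrees(np.arctan2(*(q[(i+1)%4]-q[i])[1::-1])),np.linalg.norm(q[(i+1)%4]-q[i])) for i in range(4)])
print('tin top view left edge',t(57,234,116),t(45,285,116))
print('carton corners top',t(192,262,66),t(182,316,66),'side',s(232,468,66-33), s(85,525,0),s(232,468,0))
print('turq',t(146,166,94),s(104,308,94),'garlic',t(246,196,40),s(227,303,40),'mill',t(245,75,150),s(165,150,150))
print('lemon',t(595,218,30))
E
```

```text
flask [534.1 291.3 265. ] [533.7 292.  265. ]
small [ 569.1 -320.6   12. ] [ 571.6 -321.5   12. ]
large [477.  143.2  12. ] [477.9 143.6  12. ]
sq [631.8  20.4  12. ] [np.float64(-148.90986841123024), np.float64(117.6135255740181), np.float64(31.93612783411365), np.float64(-58.429717611749396)]
sq [632.4  20.8  12. ] [np.float64(-157.04007078689492), np.float64(115.95693153885956), np.float64(26.086436954179458), np.float64(-64.3799747781207)]
tray [ 476.4 -105.8   12. ] [np.float64(-89.58800713901049), np.float64(-179.1738891377046), np.float64(90.41909314623099), np.float64(-0.9942098783876232)]
tray [ 475.4 -106.    12. ] [np.float64(-177.47081995748246), np.float64(91.24694959471398), np.float64(3.320207000308771), np.float64(-88.13433645085293)]
tin [540.5 361.3 116. ] [(np.float64(-100.76599742769466), np.float64(45.956699230958684)), (np.float64(-178.15349421576516), np.float64(53.58271111326178)), (np.float64(82.37389243457699), np.float64(51.61571154431881)), (np.float64(-4.431463425303365), np.float64(55.45548846201574))]
tin top view left edge [571.1 381.  116. ] [517.5 390.  116. ]
carton corners top [549.  247.9  66. ] [490.5 256.1  66. ] side [486.5 269.1  33. ] [523.6 401.3   0. ] [496.8 268.7   0. ]
turq [649.1 296.5  94. ] [653.7 295.8  94. ] garlic [626.9 195.7  40. ] [622.7 198.4  40. ] mill [735.2 184.8 150. ] [733.4 182.9 150. ]
lemon [ 606.4 -194.7   30. ]
```

Call:
move_arm --targets "1 0 0 -1.2 0 0 -7.1;1 0 0 -1.2 0 0 -7.1;1 0 0 -1.2 0 0 -7.1;1 0 0 -1.2 0 0 -7.1;1 0 0 -1.2 0 0 -7.1"

```text
clock: 0.52
eef_pos: [283.0, -584.7, 267.6]
tool_rot: [-3.141, -0.001, 1.076]
force: [0.5, -0.9, -0.2]
width: 85.3
gripper_force: 0.0
```

Call:
move_arm --targets "1 0 0 -1.2 0 0 -7.1;1 0 0 -1.2 0 0 -7.1;1 0 0 -1.2 0 0 -7.1;1 3 2 0 0 0 0;1 3 2 0 0 0 0"

```text
clock: 0.93
eef_pos: [328.7, -532.2, 303.6]
tool_rot: [-3.141, 0.001, 1.436]
force: [1.5, 1.0, -0.7]
width: 85.7
gripper_force: 0.0
```

```bash
cat >> h.py <<'E'
def go(*targets):
    """each target (x,y,z,yawdeg); prints total tool-frame shift (cm) and turn from the measured pose, then from target to target"""
    s=read_state(); p=np.array(s['eef_pos']); yaw=s['tool_rot'][2]
    print('clk %.2f pos'%s['clock'],p.round(1),'rot',np.degrees(s['tool_rot']).round(1),'w %.1f gf %.1f'%(s['width'],s['gripper_force']),'F',np.round(s['force'],1),'q7 %.2f'%s['qpos'][6])
    for T in targets:
        d=np.array(T[:3])-p; c,n=np.cos(yaw),np.sin(yaw)
        print(T,'shift',np.round([ (c*d[0]+n*d[1])/10,(n*d[0]-c*d[1])/10,-d[2]/10],2),'turnz %.1f'%(-(T[3]-np.degrees(yaw))))
        p=np.array(T[:3]); yaw=np.radians(T[3])
E
python3 -c "
from h import *
go((480,-300,300,82.6),(534,291,300,82.6))"
```

```text
clk 0.93 pos [ 328.7 -532.2  303.6] rot [-1.80e+02  1.00e-01  8.23e+01] w 85.7 gf 0.0 F [ 1.5  1.  -0.7] q7 0.73
(480, -300, 300, 82.6) shift [25.04 11.88  0.36] turnz -0.3
(534, 291, 300, 82.6) shift [59.3  -2.26  0.  ] turnz 0.0
```

Call:
move_arm --targets "1 3.1 1.5 0 0 0 0;1 3.1 1.5 0 0 0 0;1 3.1 1.5 0 0 0 0;1 3.1 1.5 0 0 0 0;1 3.1 1.5 0 0 0 0"

```text
clock: 1.35
eef_pos: [425.2, -385.0, 303.3]
tool_rot: [-3.141, -0.0, 1.442]
force: [0.3, -0.3, 0.9]
width: 85.5
gripper_force: 0.0
```

Call:
move_arm --targets "1 3.1 1.5 0 0 0 0;1 3.1 1.5 0 0 0 0;1 3.1 1.5 0 0 0 0;1 3.9 -0.1 0 0 0 0;1 3.9 -0.1 0 0 0 0"

```text
clock: 1.77
eef_pos: [489.8, -220.9, 303.0]
tool_rot: [-3.141, -0.001, 1.442]
force: [0.4, 1.1, -0.5]
width: 85.3
gripper_force: 0.0
```

Call:
move_arm --targets "1 3.9 -0.1 0 0 0 0;1 3.9 -0.1 0 0 0 0;1 3.9 -0.1 0 0 0 0;1 3.9 -0.1 0 0 0 0;1 3.9 -0.1 0 0 0 0"

```text
clock: 2.18
eef_pos: [509.0, -26.8, 303.5]
tool_rot: [-3.141, 0.0, 1.442]
force: [1.0, 0.3, -0.2]
width: 85.4
gripper_force: 0.0
```

Call:
move_arm --targets "1 3.9 -0.1 0 0 0 0;1 3.9 -0.1 0 0 0 0;1 3.9 -0.1 0 0 0 0;1 3.9 -0.1 0 0 0 0;1 0 0 0 0 0 0"

```text
clock: 2.6
eef_pos: [524.6, 137.3, 303.7]
tool_rot: [-3.141, -0.007, 1.454]
force: [-1.1, -0.3, 0.5]
width: 85.3
gripper_force: 0.0
```

```bash
python3 -c "
from h import *
d=snap('wrist','w1')
go((534,291.5,300,82.6),)
T=load('w1'); print(proj(T,[(534,291.5,265),(541,361,116)]))"
```

```text
clk 2.65 pos [524.7 132.3 303.4] rot [-179.9   -0.2   83.1] w 85.5 gf 0.0 F [ 0.3 -1.9 -0.4] q7 -0.59
(534, 291.5, 300, 82.6) shift [15.91 -0.98  0.34] turnz 0.5
[[301.16825952 -71.16518923]
 [306.92684028 -81.35427166]]
```

View pics/w1.png

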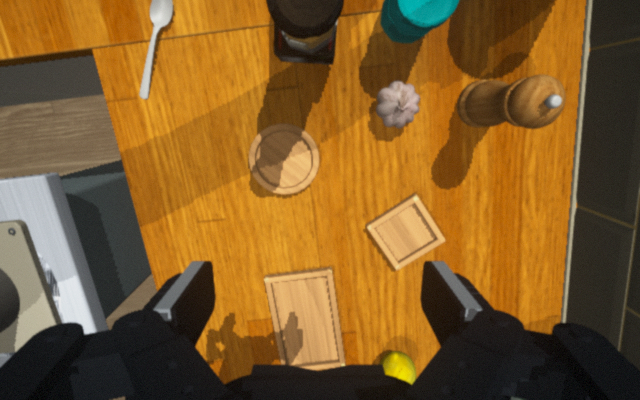

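```bash
python3 -c "
from h import *
T=load('w1')
print(back(T,(284,159),12))
q=np.array([back(T,p,12) for p in[(417,195),(444,240),(398,269),(366,231)]]);print(q.mean(0),[np.degrees(np.arctan2(*(q[(i+1)%4]-q[i])[1::-1])).round(1) for i in range(4)])
print(back(T,(266,278),12),back(T,(332,269),12),back(T,(277,37),66),back(T,(331,39),66))
print(back(T,(275,62),0),back(T,(333,63),0))"
```

```text
[480.57933997 145.56275972  12.        ]
[634.66334678  21.88009662  12.        ] [np.float64(-63.3), np.float64(-150.9), np.float64(123.1), np.float64(31.0)]
[430.41931779 -21.90070277  12.        ] [526.57197277 -18.74819432  12.        ] [497.62609803 281.56226119  66.        ] [554.17644872 272.99839497  66.        ]
[485.23503518 265.90293553   0.        ] [557.30844469 256.30733553   0.        ]
```

Call:
move_arm --targets "1 3.2 -0.2 0 0 0 0;1 3.2 -0.2 0 0 0 0;1 3.2 -0.2 0 0 0 0;1 3.2 -0.2 0 0 0 0;1 3.1 -0.2 0 0 0 0.5"

```text
clock: 3.07
eef_pos: [536.3, 285.5, 303.2]
tool_rot: [-3.141, 0.001, 1.432]
force: [0.3, 0.0, 0.2]
width: 85.3
gripper_force: 0.0
```

Call:
move_arm --targets "1 0 0 0 0 0 0;1 0 0 0 0 0 0"

```text
clock: 3.23
eef_pos: [535.5, 286.4, 302.9]
tool_rot: [-3.14, 0.001, 1.436]
force: [-0.0, -0.9, -0.1]
width: 85.2
gripper_force: 0.0
```

```bash
python3 -c "
from h import *
d=snap('wrist','w2')
go((534,291.5,300,82.6),)
T=load('w2'); print(proj(T,[(534,291.5,265),(541,361,116)]))"
```

```text
clk 3.28 pos [536.1 284.4 302.9] rot [-1.80e+02  1.00e-01  8.21e+01] w 85.1 gf 0.0 F [ 0.1 -0.7  0.2] q7 -0.87
(534, 291.5, 300, 82.6) shift [ 0.67 -0.31  0.29] turnz -0.5
[[314.55424047 215.18652487]
 [313.43406647  99.18358152]]
```

View pics/w2.png

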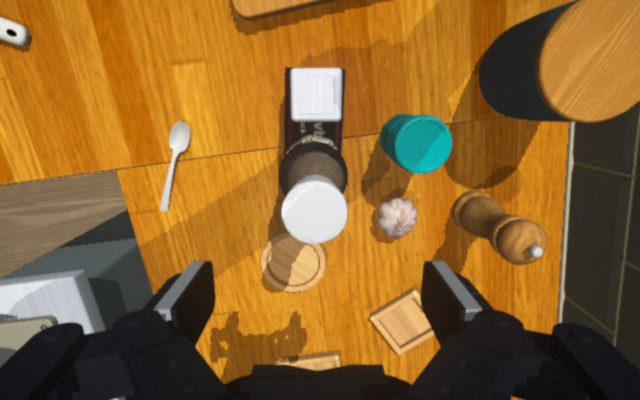

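```bash
python3 -c "
from h import *
T=load('w2')
print('cap',back(T,(314.5,210.5),265),'lid',back(T,(314,167),160))
q=np.array([back(T,p,116) for p in[(291,68),(342,68),(341,121),(291,122)]]);print('tin',q.mean(0),[np.degrees(np.arctan2(*(q[(i+1)%4]-q[i])[1::-1])).round(1) for i in range(4)])
print(back(T,(287,68),66),back(T,(346,68),66))
go((534,292.5,300,82.3),(534,292.5,228,82.3))"
```

```text
cap [534.37604158 294.46659362 265.        ] lid [534.03252683 302.99622684 160.        ]
tin [544.16751331 364.19455438 116.        ] [np.float64(-7.7), np.float64(-97.8), np.float64(173.4), np.float64(81.1)]
[516.65468248 397.44611346  66.        ] [579.62389693 388.89860749  66.        ]
clk 3.28 pos [536.1 284.4 302.9] rot [-1.80e+02  1.00e-01  8.21e+01] w 85.1 gf 0.0 F [ 0.1 -0.7  0.2] q7 -0.87
(534, 292.5, 300, 82.3) shift [ 0.77 -0.32  0.29] turnz -0.2
(534, 292.5, 228, 82.3) shift [0.  0.  7.2] turnz -0.0
```

Call:
move_arm --targets "1 0.8 -0.3 0 0 0 0;1 0 0 2.5 0 0 0;1 0 0 2.5 0 0 0;1 0 0 2.5 0 0 0;1 0 0 0 0 0 0"

```text
clock: 3.7
eef_pos: [531.9, 290.3, 224.1]
tool_rot: [-3.135, 0.007, 1.431]
force: [-0.8, -1.0, -0.2]
width: 85.7
gripper_force: 0.0
```

Call:
move_arm --targets "-1 0 0 0 0 0 0;-1 0 0 0 0 0 0;-1 0 0 0 0 0 0;-1 0 0 0 0 0 0;-1 0 0 0 0 0 0"

```text
clock: 4.12
eef_pos: [535.4, 294.9, 230.9]
tool_rot: [3.138, -0.003, 1.433]
force: [-0.7, 1.1, 6.7]
width: 38.9
gripper_force: 60.0
```

Call:
move_arm --targets "-1 0 0 0 0 0 0;-1 0 0 0 0 0 0;-1 0 0 0 0 0 0;-1 0 0 0 0 0 0;-1 0 0 0 0 0 0"

```text
clock: 4.53
eef_pos: [535.4, 294.9, 230.9]
tool_rot: [3.138, -0.003, 1.433]
force: [-0.8, -0.1, 5.9]
width: 38.7
gripper_force: 60.0
```

Call:
move_arm --targets "-1 0 0 -0.6 0 0 0;-1 0 0 -1 0 0 0;-1 0 0 -1.5 0 0 0;-1 0 0 -1.5 0 0 0;-1 0 0 0 0 0 0"

```text
clock: 4.95
eef_pos: [535.7, 295.4, 278.4]
tool_rot: [3.137, -0.004, 1.433]
force: [-0.1, 0.6, -0.0]
width: 38.2
gripper_force: 60.4
```

```bash
python3 - <<'E'
from h import *
d=snap('wrist','w3'); e=snap('side','s3')
a=d['color'][:,:,::-1][60:360,120:520]; b=e['color'][:,:,::-1][160:340,160:360]
cv2.imwrite('pics/c3.png',np.hstack([a,cv2.resize(b,(333,300))]))
go((534,20,300,82.3),(571,-321,300,82.3))
E
```

```text
clk 5.05 pos [534.4 294.2 275.3] rot [179.9  -0.   82.1] w 38.7 gf 60.4 F [-0.  -0.3 -1.4] q7 -0.89
(534, 20, 300, 82.3) shift [-27.16   3.72  -2.47] turnz -0.2
(571, -321, 300, 82.3) shift [-33.3    8.24   0.  ] turnz -0.0
```

View pics/c3.png

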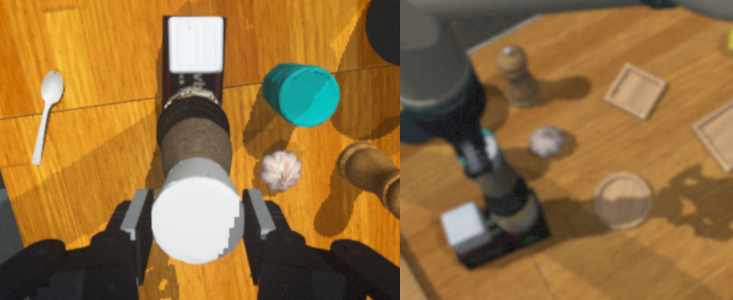

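Call:
move_arm --targets "-1 -2 0.3 -0.5 0 0 0;-1 -3.5 0.5 -0.5 0 0 0;-1 -3.8 0.5 -0.5 0 0 0;-1 -3.8 0.5 -0.5 0 0 0;-1 -3.8 0.5 -0.5 0 0 0"

```text
clock: 5.47
eef_pos: [532.8, 121.6, 298.7]
tool_rot: [-3.14, 0.001, 1.434]
force: [0.4, -0.6, -0.9]
width: 38.8
gripper_force: 60.4
```

Call:
move_arm --targets "-1 -3.8 0.6 0 0 0 0;-1 -3.8 0.6 0 0 0 0;-1 -3.8 0.7 0 0 0 0;-1 -3.8 0.9 0 0 0 0;-1 -3.8 0.9 0 0 0 0"

```text
clock: 5.88
eef_pos: [543.4, -71.8, 298.8]
tool_rot: [-3.14, 0.0, 1.434]
force: [1.5, 0.3, -0.8]
width: 38.6
gripper_force: 60.4
```

Call:
move_arm --targets "-1 -3.8 0.9 0 0 0 0;-1 -3.8 0.9 0 0 0 0;-1 -3.8 0.9 0 0 0 0;-1 -3.8 0.9 0 0 0 0;-1 -2 0.5 0 0 0 0"

```text
clock: 6.3
eef_pos: [559.8, -252.3, 298.0]
tool_rot: [-3.139, 0.003, 1.427]
force: [-0.7, -0.3, -0.6]
width: 38.9
gripper_force: 60.4
```

```bash
python3 -c "
from h import *
go((571,-321,290,82.3),)"
```

```text
clk 6.30 pos [ 559.8 -252.3  298. ] rot [-179.9    0.2   81.8] w 38.9 gf 60.4 F [-0.7 -0.3 -0.6] q7 0.08
(571, -321, 290, 82.3) shift [-6.64  2.09  0.8 ] turnz -0.5
```

Call:
move_arm --targets "-1 -3.3 1 0 0 0 0;-1 -3.3 1 1 0 0 0;-1 0 0 4 0 0 0;-1 0 0 4 0 0 0;-1 0 0 4 0 0 0"

```text
clock: 6.72
eef_pos: [571.4, -314.6, 167.2]
tool_rot: [-3.141, -0.0, 1.432]
force: [1.1, -0.5, -1.4]
width: 38.8
gripper_force: 60.6
```

Call:
move_arm --targets "-1 0 0 4 0 0 0;-1 0 0 2 0 0 0;-1 0 0 0 0 0 0"

```text
clock: 6.97
eef_pos: [567.2, -311.8, 102.9]
tool_rot: [-3.129, -0.004, 1.434]
force: [-0.7, 0.3, -0.5]
width: 38.9
gripper_force: 60.6
```

```bash
python3 - <<'E'
from h import *
go((571,-321,75.5,82.3))
d=snap('wrist','w4'); e=snap('side','s4')
a=d['color'][:,:,::-1][100:400,120:520]; b=e['color'][:,:,::-1][100:240,320:480]
cv2.imwrite('pics/c4.png',np.hstack([a,cv2.resize(b,(343,300))]))
E
```

```text
clk 6.97 pos [ 567.2 -311.8  102.9] rot [-179.3   -0.2   82.1] w 38.9 gf 60.6 F [-0.7  0.3 -0.5] q7 0.10
(571, -321, 75.5, 82.3) shift [-0.86  0.5   2.74] turnz -0.2
```

View pics/c4.png

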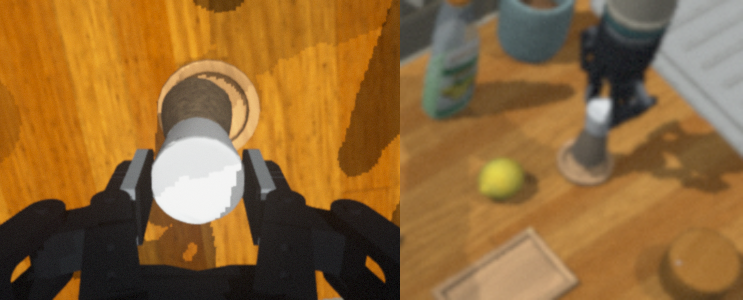

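```bash
python3 - <<'E'
from h import *
T=load('w4')
for p in [(278,208),(377,208),(327,161)]: print(back(T,p,12))
go((571,-321,75.5,82.3))
p=read_state()['eef_pos']
print(proj(T,[(p[0],p[1]-1.5,265-160+ p[2]-70.5),(571,-321,12)]), proj(load('s4'),[(571,-321,12)]))
E
```

```text
[ 534.93145241 -313.48901426   12.        ]
[ 609.9224339  -323.52667652   12.        ]
[ 576.77763649 -282.70072847   12.        ]
clk 7.07 pos [ 571.8 -313.6  108.9] rot [-179.9   -0.    82.1] w 38.5 gf 60.6 F [ 0.1  0.  -0.2] q7 0.11
(571, -321, 75.5, 82.3) shift [-0.75  0.02  3.34] turnz -0.2
[[329.48704416 292.27413065]
 [325.97845939 211.32986924]] [[406.53670748 175.03655524]]
```

Call:
move_arm --targets "-1 -0.6 0 0.5 0 0 0;-1 0 0 1 0 0 0;-1 0 0 1 0 0 0;-1 0 0 0.5 0 0 0;-1 0 0 0 0 0 0"

```text
clock: 7.48
eef_pos: [570.4, -319.4, 78.3]
tool_rot: [-3.139, -0.001, 1.433]
force: [-0.8, -0.5, -1.1]
width: 39.0
gripper_force: 60.6
```

Call:
move_arm --targets "-1 0 0 0 0 0 0;-1 0 0 0 0 0 0;-1 0 0 0 0 0 0"

```text
clock: 7.73
eef_pos: [571.9, -319.9, 80.1]
tool_rot: [3.141, 0.0, 1.434]
force: [0.3, 0.8, -0.5]
width: 38.8
gripper_force: 60.6
```

Call:
move_arm --targets "-1 0 0 0.2 0 0 0;-1 0 0 0.2 0 0 0;-1 0 0 0 0 0 0;-1 0 0 0 0 0 0"

```text
clock: 8.07
eef_pos: [571.3, -319.8, 75.5]
tool_rot: [-3.141, -0.0, 1.433]
force: [-0.5, 0.1, -0.3]
width: 38.7
gripper_force: 60.6
```

Call:
move_arm --targets "-1 0 0 0.2 0 0 0;-1 0 0 0 0 0 0;-1 0 0 0 0 0 0"

```text
clock: 8.32
eef_pos: [571.7, -320.2, 74.7]
tool_rot: [3.141, 0.001, 1.433]
force: [-1.7, 0.1, 5.7]
width: 38.6
gripper_force: 61.1
```

Call:
move_arm --targets "-0.4 0 0 0 0 0 0;0.2 0 0 0 0 0 0;1 0 0 0 0 0 0;1 0 0 0 0 0 0;1 0 0 0 0 0 0"

```text
clock: 8.73
eef_pos: [571.4, -319.8, 73.4]
tool_rot: [-3.142, -0.0, 1.433]
force: [-0.6, -1.1, 0.2]
width: 84.5
gripper_force: 0.0
```

Call:
move_arm --targets "1 0 0 -3 0 0 0;1 0 0 -4 0 0 0;1 0 0 -4 0 0 0;1 0 0 -4 0 0 0;1 0 0 -4 0 0 0"

```text
clock: 9.15
eef_pos: [571.1, -319.6, 265.4]
tool_rot: [-3.141, -0.0, 1.434]
force: [1.3, -0.1, 0.0]
width: 85.6
gripper_force: 0.0
```

```bash
python3 - <<'E'
from h import *
go((534,-20,270,82.3),(534.5,297,270,82.3))
d=snap('wrist','w5'); e=snap('side','s5')
a=d['color'][:,:,::-1][60:360,120:520]; b=e['color'][:,:,::-1][100:240,320:480]
cv2.imwrite('pics/c5.png',np.hstack([a,cv2.resize(b,(343,300))]))
E
```

```text
clk 9.15 pos [ 571.1 -319.6  265.4] rot [-180.    -0.    82.1] w 85.6 gf 0.0 F [ 1.3 -0.1  0. ] q7 0.17
(534, -20, 270, 82.3) shift [29.18 -7.78 -0.46] turnz -0.2
(534.5, 297, 270, 82.3) shift [31.42 -4.2  -0.  ] turnz -0.0
```

View pics/c5.png

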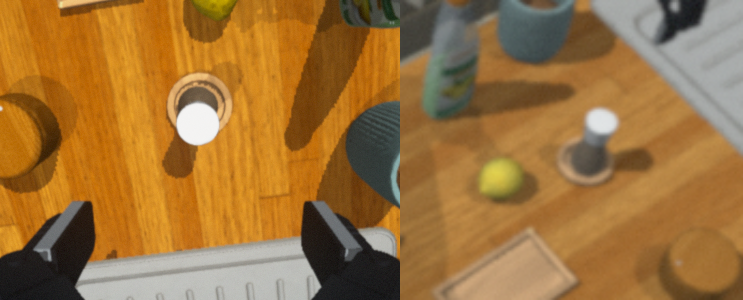

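Call:
move_arm --targets "1 3.6 -0.9 0 0 0 0;1 3.6 -0.9 0 0 0 0;1 3.6 -0.9 0 0 0 0;1 3.6 -0.9 0 0 0 0;1 3.6 -0.9 0 0 0 0"

```text
clock: 9.67
eef_pos: [550.8, -133.7, 263.2]
tool_rot: [-3.141, -0.0, 1.433]
force: [0.8, 0.7, 0.4]
width: 85.7
gripper_force: 0.0
```

Call:
move_arm --targets "1 3.7 -0.9 0 0 0 0;1 3.7 -0.9 0 0 0 0;1 3.7 -0.9 0 0 0 0;1 3.7 -0.5 0 0 0 0;1 3.7 -0.5 0 0 0 0"

```text
clock: 10.08
eef_pos: [539.5, 54.6, 263.3]
tool_rot: [-3.141, 0.0, 1.433]
force: [0.9, 0.6, -0.7]
width: 85.2
gripper_force: 0.0
```

Call:
move_arm --targets "1 3.7 -0.5 0 0 0 0;1 3.7 -0.5 0 0 0 0;1 3.7 -0.5 0 0 0 0;1 3 -0.4 0 0 0 0;1 0 0 0 0 0 0"

```text
clock: 10.5
eef_pos: [538.9, 204.4, 263.4]
tool_rot: [-3.14, -0.006, 1.444]
force: [-0.8, 0.5, 0.1]
width: 85.3
gripper_force: 0.0
```

```bash
python3 - <<'E'
from h import *
d=snap('wrist','w6')
go((534.5,297,200,82.3))
E
```

```text
clk 10.55 pos [539.4 200.  263.2] rot [-1.799e+02 -1.000e-01  8.250e+01] w 85.3 gf 0.0 F [ 0.8 -0.9 -0.1] q7 -0.73
(534.5, 297, 200, 82.3) shift [ 9.56 -1.75  6.32] turnz 0.2
```

View pics/w6.png

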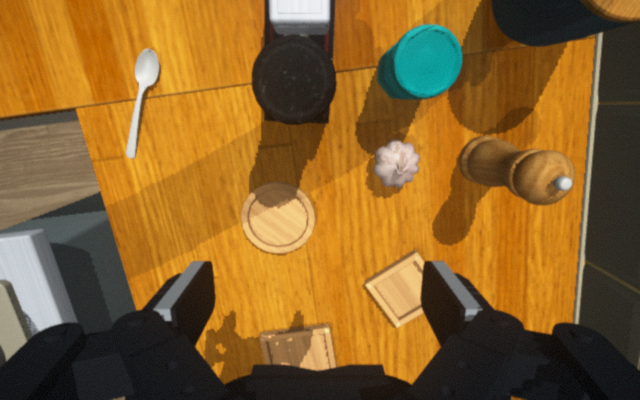

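```bash
python3 - <<'E'
from h import *
T=load('w6')
L=back(T,(294.5,79.5),160); print(L,back(T,(253.5,79),160),back(T,(335.5,79),160),'dish',back(T,(279,218),12))
go((L[0],L[1],265,82.3))
E
```

```text
[532.8903077  293.78836662 160.        ] [503.34952589 297.90229839 160.        ] [562.51822456 290.35560922 160.        ] dish [481.94093262 145.66672689  12.        ]
clk 10.55 pos [539.4 200.  263.2] rot [-1.799e+02 -1.000e-01  8.250e+01] w 85.3 gf 0.0 F [ 0.8 -0.9 -0.1] q7 -0.73
(np.float64(532.890307697199), np.float64(293.78836662232027), 265, 82.3) shift [ 9.22 -1.87 -0.18] turnz 0.2
```

Call:
move_arm --targets "1 3 -0.6 0 0 0 0;1 3 -0.6 0 0 0 0;1 3 -0.6 0 0 0 0;1 0 0 0 0 0 0;1 0 0 0 0 0 0"

```text
clock: 10.97
eef_pos: [534.6, 287.6, 263.0]
tool_rot: [-3.141, 0.0, 1.436]
force: [0.4, -0.6, -0.5]
width: 85.7
gripper_force: 0.0
```

```bash
python3 - <<'E'
from h import *
go((533.5,293,96,82.3))
E
```

```text
clk 10.97 pos [534.6 287.6 263. ] rot [-180.     0.    82.3] w 85.7 gf 0.0 F [ 0.4 -0.6 -0.5] q7 -0.88
(533.5, 293, 96, 82.3) shift [ 0.52 -0.18 16.7 ] turnz -0.0
```

Call:
move_arm --targets "1 0.5 -0.2 3 0 0 0;1 0 0 3.5 0 0 0;1 0 0 3.5 0 0 0;1 0 0 3.5 0 0 0;1 0 0 2.2 0 0 0"

```text
clock: 11.38
eef_pos: [533.1, 287.6, 103.1]
tool_rot: [-3.139, 0.005, 1.43]
force: [-0.3, -0.3, 0.5]
width: 85.5
gripper_force: 0.0
```

Call:
move_arm --targets "1 0 0 1 0 0 0;1 0 0 0 0 0 0;1 0 0 0 0 0 0;-1 0 0 0 0 0 0;-1 0 0 0 0 0 0"

```text
clock: 11.8
eef_pos: [535.0, 292.5, 98.6]
tool_rot: [3.139, -0.002, 1.433]
force: [-2.2, 0.5, 1.3]
width: 64.3
gripper_force: 1.0
```

Call:
move_arm --targets "-1 0 0 0 0 0 0;-1 0 0 0 0 0 0;-1 0 0 0 0 0 0;-1 0 0 0 0 0 0"

```text
clock: 12.13
eef_pos: [534.6, 292.8, 99.0]
tool_rot: [3.139, -0.002, 1.434]
force: [-3.3, -0.5, 5.2]
width: 61.9
gripper_force: 63.8
```

Call:
move_arm --targets "-1 0 0 -0.6 0 0 0;-1 0 0 -1.5 0 0 0;-1 0 0 -2 0 0 0;-1 0 0 -2 0 0 0;-1 0 0 0 0 0 0"

```text
clock: 12.55
eef_pos: [536.4, 293.8, 162.2]
tool_rot: [3.135, -0.005, 1.433]
force: [1.3, 1.7, -2.3]
width: 61.6
gripper_force: 66.2
```

```bash
python3 - <<'E'
from h import *
go((479.5,145,100,82.3))
E
```

```text
clk 12.55 pos [536.4 293.8 162.2] rot [179.6  -0.3  82.1] w 61.6 gf 66.2 F [ 1.3  1.7 -2.3] q7 -0.94
(479.5, 145, 100, 82.3) shift [-15.51  -3.59   6.22] turnz -0.2
```

Call:
move_arm --targets "-1 -2.5 -0.6 0 0 0 0;-1 -3.5 -0.8 0 0 0 0;-1 -3.5 -0.8 0 0 0 0;-1 -3.5 -0.8 0 0 0 0;-1 -2.4 -0.6 0 0 0 0"

```text
clock: 12.97
eef_pos: [475.1, 140.2, 157.0]
tool_rot: [-3.14, 0.003, 1.431]
force: [-1.2, -0.6, -2.1]
width: 61.4
gripper_force: 66.2
```

Call:
move_arm --targets "-1 0 0 2 0 0 0;-1 0 0 3 0 0 0;-1 0 0 3 0 0 0;-1 0 0 0 0 0 0;-1 0 0 0 0 0 0"

```text
clock: 13.38
eef_pos: [475.7, 144.0, 76.7]
tool_rot: [-3.138, 0.002, 1.434]
force: [-0.6, 0.4, -3.0]
width: 62.0
gripper_force: 67.2
```

```bash
python3 - <<'E'
from h import *
d=snap('wrist','w7'); e=snap('side','s7')
go((479.5,145,37,82.3))
p=read_state()['eef_pos']
a=d['color'][:,:,::-1][60:360,120:520]; b=e['color'][:,:,::-1][220:340,220:380]
cv2.imwrite('pics/c7.png',np.hstack([a,cv2.resize(b,(400,300))]))
E
```

```text
clk 13.48 pos [478.  145.1  78.7] rot [ 1.799e+02 -1.000e-01  8.210e+01] w 61.6 gf 67.2 F [-0.1 -0.2 -2.9] q7 -0.85
(479.5, 145, 37, 82.3) shift [0.01 0.15 4.17] turnz -0.2
```

View pics/c7.png

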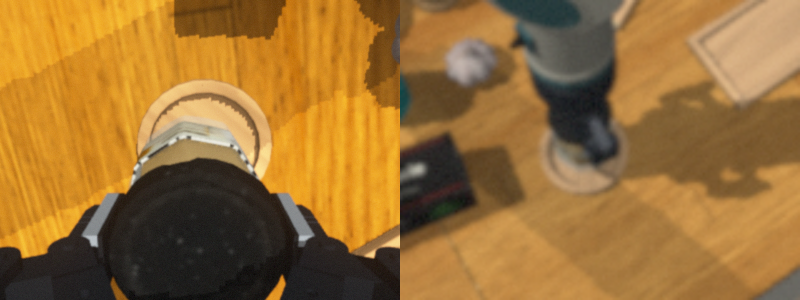

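```bash
python3 - <<'E'
from h import *
T=load('w7')
for p in [(257,200),(391,200),(323,140)]: print(back(T,p,12))
go((479.5,145,37,82.3))
E
```

```text
[435.20175209 156.60944844  12.        ]
[525.77400439 144.24679452  12.        ]
[485.18809203 190.61461471  12.        ]
clk 13.48 pos [478.  145.1  78.7] rot [ 1.799e+02 -1.000e-01  8.210e+01] w 61.6 gf 67.2 F [-0.1 -0.2 -2.9] q7 -0.85
(479.5, 145, 37, 82.3) shift [0.01 0.15 4.17] turnz -0.2
```

Call:
move_arm --targets "-1 0 0.1 1 0 0 0;-1 0 0 1.5 0 0 0;-1 0 0 1 0 0 0;-1 0 0 0 0 0 0;-1 0 0 0 0 0 0"

```text
clock: 13.9
eef_pos: [478.0, 144.3, 42.6]
tool_rot: [-3.141, 0.0, 1.434]
force: [-0.1, -0.3, -2.1]
width: 61.7
gripper_force: 67.4
```

Call:
move_arm --targets "-1 0 0 0.2 0 0 0;-1 0 0 0.2 0 0 0;-1 0 0 0 0 0 0;-1 0 0 0 0 0 0"

```text
clock: 14.23
eef_pos: [478.3, 144.3, 38.8]
tool_rot: [3.141, -0.0, 1.433]
force: [-0.6, -0.1, -3.4]
width: 61.6
gripper_force: 67.4
```

Call:
move_arm --targets "-1 0 0 0.2 0 0 0;-1 0 0 0.1 0 0 0;-1 0 0 0 0 0 0"

```text
clock: 14.48
eef_pos: [478.5, 144.6, 36.6]
tool_rot: [3.14, -0.0, 1.434]
force: [-1.3, 0.6, 7.2]
width: 61.7
gripper_force: 68.2
```

Call:
move_arm --targets "-1 0 0 0.1 0 0 0;-1 0 0 0 0 0 0;-1 0 0 0 0 0 0"

```text
clock: 14.73
eef_pos: [478.5, 144.6, 36.5]
tool_rot: [3.14, -0.0, 1.434]
force: [-3.8, -1.5, 18.4]
width: 61.4
gripper_force: 68.9
```

Call:
move_arm --targets "-1 0 0 -0.1 0 0 0;0.5 0 0 0 0 0 0;1 0 0 0 0 0 0;1 0 0 0 0 0 0;1 0 0 0 0 0 0"

```text
clock: 15.15
eef_pos: [478.3, 144.3, 35.5]
tool_rot: [3.141, -0.0, 1.433]
force: [-0.5, 0.3, -0.7]
width: 85.3
gripper_force: 0.0
```

Call:
move_arm --targets "1 0 0 -2 0 0 0;1 0 0 -4 0 0 0;1 0 0 -4 0 0 0;1 0 0 -4 0 0 0;1 0 0 -3 0 0 0"

```text
clock: 15.57
eef_pos: [478.8, 144.8, 208.5]
tool_rot: [3.139, -0.002, 1.434]
force: [0.4, -0.4, 0.0]
width: 85.3
gripper_force: 0.0
```

```bash
python3 - <<'E'
from h import *
go((530,270,220,82.3))
E
```

```text
clk 15.57 pos [478.8 144.8 208.5] rot [ 1.799e+02 -1.000e-01  8.210e+01] w 85.3 gf 0.0 F [ 0.4 -0.4  0. ] q7 -0.73
(530, 270, 220, 82.3) shift [13.1   3.36 -1.15] turnz -0.2
```

Call:
move_arm --targets "1 3.3 0.8 -0.5 0 0 0;1 3.3 0.9 -0.5 0 0 0;1 3.3 0.9 0 0 0 0;1 3.2 0.8 0 0 0 0;1 0 0 0 0 0 0"

```text
clock: 15.98
eef_pos: [530.7, 277.5, 215.8]
tool_rot: [3.14, -0.008, 1.44]
force: [0.6, 0.7, -0.2]
width: 85.1
gripper_force: 0.0
```

```bash
python3 - <<'E'
from h import *
d=snap('wrist','w8')
go((543,363,220,82.3))
E
```

```text
clk 16.03 pos [529.6 273.6 215.2] rot [-180.    -0.2   82.4] w 85.1 gf 0.0 F [-0.1 -0.7 -0. ] q7 -0.90
(543, 363, 220, 82.3) shift [ 9.04  0.14 -0.48] turnz 0.1
```

View pics/w8.png

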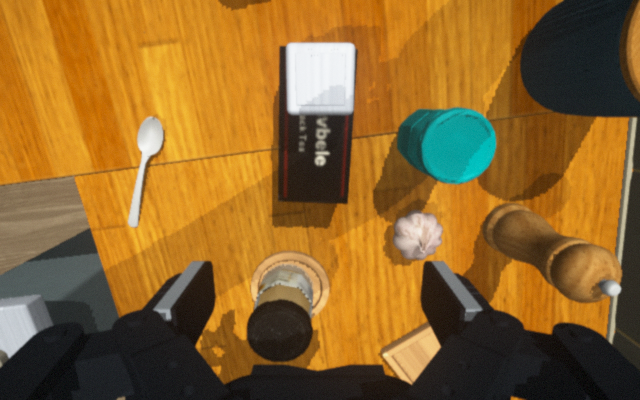

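```bash
python3 - <<'E'
from h import *
T=load('w8')
q=np.array([back(T,p,116) for p in[(289,43),(355,43),(353,115),(287,112)]]);print('tin',q.mean(0),[(np.degrees(np.arctan2(*(q[(i+1)%4]-q[i])[1::-1])).round(1),np.linalg.norm(q[(i+1)%4]-q[i]).round()) for i in range(4)])
for p in [(279,193),(350,198),(281,47)]: print(back(T,p,66))
go((q.mean(0)[0],q.mean(0)[1],200,82.3))
E
```

```text
tin [544.434307   364.51622567 116.        ] [(np.float64(-7.5), np.float64(46.0)), (np.float64(-97.6), np.float64(49.0)), (np.float64(170.0), np.float64(49.0)), (np.float64(79.4), np.float64(47.0))]
[493.92367644 274.1454437   66.        ]
[558.82402965 260.74006742  66.        ]
[515.59423239 397.53504951  66.        ]
clk 16.03 pos [529.6 273.6 215.2] rot [-180.    -0.2   82.4] w 85.1 gf 0.0 F [-0.1 -0.7 -0. ] q7 -0.90
(np.float64(544.4343069965009), np.float64(364.51622566927404), 200, 82.3) shift [9.21 0.26 1.52] turnz 0.1
```

Call:
move_arm --targets "1 3 0.1 0 0 0 1.3;1 3.1 0.1 0 0 0 0;1 3 0 0 0 0 0;1 0 0 0 0 0 0;1 0 0 0 0 0 0"

```text
clock: 16.45
eef_pos: [544.6, 359.9, 214.8]
tool_rot: [-3.14, 0.001, 1.413]
force: [-0.2, -0.2, 0.2]
width: 85.5
gripper_force: 0.0
```

```bash
python3 - <<'E'
from h import *
go((544,363.5,78,81))
E
```

```text
clk 16.45 pos [544.6 359.9 214.8] rot [-179.9    0.    81. ] w 85.5 gf 0.0 F [-0.2 -0.2  0.2] q7 -1.01
(544, 363.5, 78, 81) shift [ 0.35 -0.12 13.68] turnz -0.0
```

Call:
move_arm --targets "1 0.3 -0.1 2.5 0 0 0;1 0 0 3.5 0 0 0;1 0 0 3.5 0 0 0;1 0 0 2.5 0 0 0;1 0 0 1.7 0 0 0"

```text
clock: 16.87
eef_pos: [543.9, 357.8, 75.4]
tool_rot: [-3.139, 0.005, 1.409]
force: [-0.8, -0.8, -0.2]
width: 85.8
gripper_force: 0.0
```

Call:
move_arm --targets "1 0 0 0 0 0 0;1 0 0 0 0 0 0;-1 0 0 0 0 0 0;-1 0 0 0 0 0 0;-1 0 0 0 0 0 0"

```text
clock: 17.28
eef_pos: [545.9, 362.5, 80.4]
tool_rot: [3.14, -0.002, 1.41]
force: [-1.0, -0.2, 1.1]
width: 51.4
gripper_force: 0.7
```

Call:
move_arm --targets "-1 0 0 0 0 0 0;-1 0 0 0 0 0 0;-1 0 0 0 0 0 0"

```text
clock: 17.53
eef_pos: [545.6, 363.1, 80.8]
tool_rot: [3.14, -0.002, 1.411]
force: [-1.3, -0.3, 6.2]
width: 48.4
gripper_force: 62.6
```

Call:
move_arm --targets "-1 0 0 -0.6 0 0 0;-1 0 0 -2 0 0 0;-1 0 0 -3.5 0 0 0;-1 0 0 -3.5 0 0 0;-1 0 0 -2.5 0 0 0"

```text
clock: 17.95
eef_pos: [545.8, 362.8, 203.1]
tool_rot: [3.139, -0.002, 1.411]
force: [-0.0, 1.0, -1.5]
width: 48.3
gripper_force: 62.2
```

Call:
move_arm --targets "-1 0 0 0 0 0 -7;-1 0 0 0 0 0 -7;-1 0 0 0 0 0 -7;-1 0 0 0 0 0 -7;-1 0 0 0 0 0 -7"

```text
clock: 18.37
eef_pos: [545.1, 361.8, 200.2]
tool_rot: [3.141, 0.001, 2.028]
force: [-0.4, -1.0, -1.6]
width: 48.5
gripper_force: 62.2
```

```bash
python3 - <<'E'
from h import *
go((633,21.5,200,119))
E
```

```text
clk 18.37 pos [545.1 361.8 200.2] rot [180.    0.  116.2] w 48.5 gf 62.2 F [-0.4 -1.  -1.6] q7 -0.50
(633, 21.5, 200, 119) shift [-3.442e+01 -7.120e+00  2.000e-02] turnz -2.8
```

Call:
move_arm --targets "-1 -3 -0.6 0 0 0 0;-1 -3.6 -0.7 0 0 0 0;-1 -3.6 -0.7 0 0 0 0;-1 -3.6 -0.7 0 0 0 0;-1 -3.6 -0.7 0 0 0 0"

```text
clock: 18.78
eef_pos: [590.5, 188.7, 200.1]
tool_rot: [3.141, 0.001, 2.022]
force: [0.7, -0.2, -1.1]
width: 48.3
gripper_force: 62.3
```

Call:
move_arm --targets "-1 -3.6 -0.7 0 0 0 0;-1 -3.6 -0.7 0 0 0 0;-1 -3.6 -0.7 0 0 0 0;-1 -3 -0.7 0 0 0 0;-1 -2 -0.5 0 0 0 -2.8"

```text
clock: 19.2
eef_pos: [630.1, 28.6, 199.9]
tool_rot: [-3.141, 0.003, 2.066]
force: [0.7, -1.4, -2.1]
width: 48.1
gripper_force: 62.2
```

```bash
python3 - <<'E'
from h import *
go((633,21.5,90,119))
E
```

```text
clk 19.20 pos [630.1  28.6 199.9] rot [-179.9    0.2  118.4] w 48.1 gf 62.2 F [ 0.7 -1.4 -2.1] q7 0.05
(633, 21.5, 90, 119) shift [-0.76 -0.09 10.99] turnz -0.6
```

Call:
move_arm --targets "-1 -0.3 0 3 0 0 0;-1 0 0 3.5 0 0 0;-1 0 0 3.5 0 0 0;-1 0 0 2.5 0 0 0;-1 0 0 0 0 0 0"

```text
clock: 19.62
eef_pos: [626.5, 30.0, 69.6]
tool_rot: [-3.132, -0.003, 2.07]
force: [-1.0, -0.4, -2.0]
width: 48.1
gripper_force: 62.6
```

```bash
python3 - <<'E'
from h import *
d=snap('wrist','w9');d=snap('wrist','w9')
go((633,21.5,20,119))
E
```

```text
clk 19.72 pos [630.7  31.5  74.8] rot [-180.    -0.   118.6] w 48.0 gf 62.6 F [ 0.4 -0.2 -1.6] q7 -0.04
(633, 21.5, 20, 119) shift [-0.99 -0.28  5.48] turnz -0.4
```

View pics/w9.png

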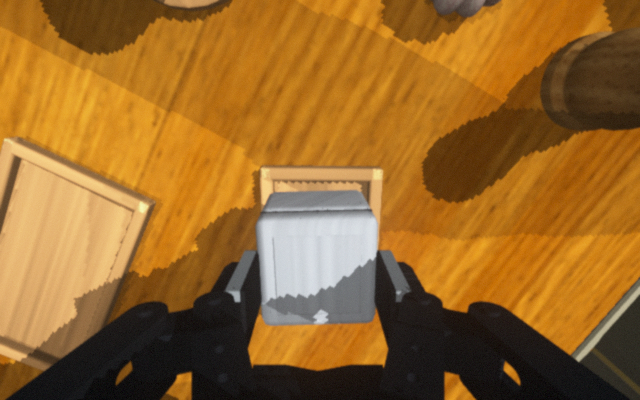

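```bash
python3 - <<'E'
from h import *
T=load('w9')
a,b=back(T,(261,168),12),back(T,(383,168),12); m=(a+b)/2; d=(b-a); print(a,b,np.linalg.norm(d),np.degrees(np.arctan2(d[1],d[0])))
n=d/np.linalg.norm(d); print('centre', m-41*np.array([-n[1],n[0],0]))
a,b=back(T,(5,139),12),back(T,(153,203),12); d=b-a; print('tray',a,b,np.linalg.norm(d),np.degrees(np.arctan2(d[1],d[0])))
go((633,21.5,20,119))
p=read_state()['eef_pos'];print('tin tops at', [back(T,q,50+p[2]-14.8).round(1) for q in[(260,216),(376,213),(265,323),(375,322)]])
E
```

```text
[581.25348731  39.2343754   12.        ] [651.14219766  77.49065344  12.        ] 79.67417801778079 28.69579067202033
centre [635.88436375  22.39807531  12.        ]
tray [428.7992515  -22.80350086  12.        ] [527.89089208 -17.10442223  12.        ] 99.25539143772029 3.291638237678791
clk 19.72 pos [630.7  31.5  74.8] rot [-180.    -0.   118.6] w 48.0 gf 62.6 F [ 0.4 -0.2 -1.6] q7 -0.04
(633, 21.5, 20, 119) shift [-0.99 -0.28  5.48] turnz -0.4
tin tops at [array([595.4,  45.2, 110. ]), array([633.9,  67.7, 110. ]), array([618.1,   3.7, 110. ]), array([658.5,  26.5, 110. ])]
```

```bash
python3 - <<'E'
from h import *
T=load('w9'); s=read_state(); p=np.array(s['eef_pos']); y=s['tool_rot'][2]
X=np.array([np.cos(y),np.sin(y),0]);Y=np.array([np.sin(y),-np.cos(y),0]);Z=np.array([0,0,1.])
for o in (-3,0,3,6): print(o,proj(T,[p+X*(o+a*25)+Y*b*25+Z*(35.2) for a,b in((1,-1),(1,1),(-1,-1),(-1,1))]).round(0).tolist())
# front bottom edge of tin too
print('bottom front',[proj(T,[p+X*(o+25)+Y*b*25-Z*14.8 for b in(-1,1)]).round(0).tolist() for o in(-3,0,3,6)])
print('tip', proj(T,[p+Y*24+X*a+Z*h for a in(-11,11) for h in(0,7,30)]).round(0).tolist())
R=cv2.Rodrigues(T['rvec'])[0]; c=-R.T@np.ravel(T['tvec'])-p; print('cam rel tool',c@X,c@Y,c[2], 'axis',R[2]@X,R[2]@Y,R[2][2])
im=cv2.imread('pics/w9.png').astype(int); print(im[180:240,320].sum(1).tolist()); print(im[310:335,345].sum(1).tolist())
E
```

```text
-3 [[259.0, 233.0], [388.0, 233.0], [265.0, 343.0], [381.0, 343.0]]
0 [[259.0, 226.0], [388.0, 226.0], [264.0, 337.0], [381.0, 337.0]]
3 [[259.0, 218.0], [388.0, 219.0], [264.0, 330.0], [382.0, 331.0]]
6 [[258.0, 211.0], [389.0, 211.0], [264.0, 324.0], [382.0, 325.0]]
bottom front [[[275.0, 200.0], [370.0, 200.0]], [[275.0, 194.0], [370.0, 194.0]], [[275.0, 189.0], [370.0, 189.0]], [[274.0, 183.0], [370.0, 183.0]]]
tip [[369.0, 270.0], [371.0, 276.0], [379.0, 301.0], [371.0, 229.0], [373.0, 234.0], [381.0, 254.0]]
cam rel tool 69.99954514144017 -1.5940991143441503 163.1912668103907 axis -0.27267638206172873 -0.004934439179832706 -0.9620931565995605
[344, 279, 338, 419, 454, 466, 461, 464, 463, 465, 431, 399, 386, 382, 385, 381, 372, 372, 372, 389, 387, 377, 392, 395, 418, 424, 470, 516, 553, 530, 402, 325, 349, 388, 427, 457, 496, 536, 584, 616, 648, 650, 660, 653, 661, 661, 662, 664, 665, 664, 666, 663, 663, 661, 664, 650, 638, 622, 632, 633]
[336, 336, 338, 336, 347, 352, 355, 344, 341, 339, 341, 317, 306, 335, 354, 351, 359, 356, 346, 325, 327, 311, 310, 314, 329]
```

```bash
python3 - <<'E'
import cv2
im=cv2.imread('pics/w9.png').astype(int)
hsv=cv2.cvtColor(im.astype('uint8'),cv2.COLOR_BGR2HSV)
for r in (172,178,198,204,230,290): print(r,'S L',hsv[r,248:290,1].tolist(),'\n   R',hsv[r,355:395,1].tolist())
E
```

```text
172 S L [220, 213, 212, 217, 219, 205, 206, 207, 208, 208, 205, 174, 147, 129, 109, 104, 100, 104, 117, 118, 123, 124, 127, 131, 129, 132, 127, 128, 129, 135, 130, 131, 128, 132, 131, 130, 131, 130, 129, 127, 132, 132] 
   R [131, 132, 132, 133, 130, 133, 132, 131, 132, 132, 129, 130, 130, 130, 133, 132, 129, 128, 116, 108, 102, 104, 99, 98, 99, 117, 123, 130, 177, 204, 204, 208, 210, 211, 208, 218, 215, 210, 213, 204]
178 S L [214, 215, 211, 211, 214, 206, 207, 204, 207, 217, 208, 169, 141, 130, 118, 116, 122, 124, 127, 130, 126, 127, 129, 136, 133, 131, 132, 133, 134, 136, 133, 136, 133, 130, 130, 132, 134, 131, 131, 132, 129, 132] 
   R [128, 132, 133, 128, 129, 129, 129, 132, 132, 134, 129, 132, 128, 132, 131, 129, 130, 122, 115, 107, 104, 103, 106, 109, 105, 112, 125, 147, 183, 206, 210, 209, 212, 209, 213, 209, 208, 212, 205, 210]
198 S L [214, 210, 213, 217, 213, 213, 210, 211, 205, 196, 207, 190, 156, 133, 125, 120, 112, 111, 116, 114, 75, 20, 12, 6, 0, 4, 4, 4, 6, 6, 6, 6, 4, 4, 4, 4, 8, 4, 6, 6, 6, 2] 
   R [7, 6, 11, 9, 7, 11, 2, 5, 2, 36, 81, 119, 126, 133, 134, 131, 127,
[... 458 characters left out ...]
15, 208, 211]
230 S L [201, 190, 199, 193, 188, 191, 177, 106, 16, 8, 7, 12, 12, 11, 11, 13, 10, 11, 10, 11, 9, 8, 9, 11, 8, 9, 12, 13, 11, 11, 12, 11, 11, 11, 12, 11, 9, 13, 10, 11, 12, 10] 
   R [11, 11, 9, 11, 11, 12, 13, 10, 12, 9, 11, 12, 11, 9, 10, 11, 11, 11, 9, 11, 9, 5, 42, 105, 151, 190, 195, 202, 198, 206, 210, 211, 210, 210, 210, 209, 209, 214, 218, 213]
290 S L [62, 41, 24, 31, 47, 30, 34, 34, 44, 45, 40, 23, 8, 15, 11, 15, 14, 11, 14, 11, 13, 12, 12, 9, 13, 12, 13, 18, 14, 11, 12, 11, 13, 12, 12, 13, 12, 11, 13, 14, 13, 15] 
   R [17, 14, 11, 11, 5, 5, 9, 11, 4, 11, 9, 4, 13, 6, 12, 11, 9, 12, 3, 6, 16, 28, 57, 60, 65, 48, 80, 33, 60, 83, 93, 83, 80, 59, 60, 98, 59, 54, 57, 55]
```

Call:
move_arm --targets "-1 -1.3 0.1 0.5 0 0 0;-1 0 0 1.5 0 0 0;-1 0 0 1.5 0 0 0;-1 0 0 0.4 0 0 0;-1 0 0 0 0 0 0"

```text
clock: 20.13
eef_pos: [638.6, 19.7, 36.1]
tool_rot: [3.141, 0.001, 2.07]
force: [0.0, 0.8, -1.5]
width: 48.2
gripper_force: 62.6
```

```bash
python3 - <<'E'
from h import *
d=snap('wrist','w10');d=snap('wrist','w10')
go((633,21.5,20,119))
e=snap('side','s10'); np.set_printoptions(linewidth=250)
hsv=cv2.cvtColor(cv2.imread('pics/w10.png'),cv2.COLOR_BGR2HSV)
print('col320 S',hsv[170:240,320,1].tolist());print('V',hsv[170:240,320,2].tolist())
for r in range(186,222,6): print(r,'S L',hsv[r,245:290,1].tolist(),'\n   R',hsv[r,350:395,1].tolist())
E
```

```text
clk 20.23 pos [639.3  20.5  37.1] rot [1.799e+02 1.000e-01 1.186e+02] w 48.2 gf 62.6 F [-0.   0.3 -1.9] q7 -0.04
(633, 21.5, 20, 119) shift [ 0.39 -0.5   1.71] turnz -0.4
col320 S [135, 131, 131, 129, 129, 133, 131, 129, 129, 129, 128, 131, 129, 130, 131, 132, 129, 129, 128, 127, 94, 32, 6, 8, 6, 4, 8, 8, 8, 10, 4, 4, 6, 6, 7, 12, 14, 9, 11, 17, 9, 14, 14, 8, 12, 13, 10, 12, 13, 11, 13, 10, 12, 12, 10, 10, 11, 10, 11, 9, 10, 11, 9, 8, 9, 9, 14, 13, 14, 13]
V [147, 185, 199, 204, 205, 202, 201, 203, 202, 202, 203, 201, 203, 204, 202, 201, 202, 201, 203, 199, 181, 143, 131, 128, 129, 123, 124, 131, 129, 131, 133, 128, 130, 133, 140, 148, 163, 180, 187, 180, 140, 110, 124, 134, 148, 159, 172, 186, 200, 212, 221, 224, 225, 226, 227, 226, 227, 227, 226, 227, 228, 227, 227, 229, 227, 223, 220, 216, 219, 220]
186 S L [113, 114, 112, 114, 112, 114, 119, 122, 126, 132, 132, 136, 137, 134, 131, 127, 129, 124, 123, 119, 118, 126, 121, 129, 128, 127, 129, 125, 128, 132, 132, 131, 132, 130, 131, 135, 131, 134, 131, 130, 128, 131, 131, 130, 127] 
   R [128, 128, 128, 127, 125, 130, 128, 125, 126, 
[... 1459 characters left out ...]
132, 126, 126, 135, 111, 57, 16, 8, 5, 8, 8, 10, 7, 10, 11, 13, 9, 7, 9, 12, 7, 9, 10, 9, 13, 12, 15, 10, 10, 13, 9, 12, 12] 
   R [7, 8, 5, 8, 5, 3, 7, 11, 5, 5, 2, 0, 2, 5, 8, 2, 7, 8, 5, 6, 30, 71, 116, 125, 126, 127, 125, 126, 122, 123, 126, 128, 125, 132, 165, 194, 199, 200, 200, 201, 206, 200, 211, 209, 213]
216 S L [134, 128, 133, 133, 138, 138, 129, 133, 133, 133, 137, 132, 125, 99, 48, 10, 2, 4, 8, 6, 4, 6, 11, 5, 11, 7, 9, 9, 8, 8, 13, 7, 3, 8, 8, 8, 10, 12, 9, 14, 10, 8, 12, 5, 7] 
   R [14, 12, 11, 12, 12, 11, 13, 16, 12, 12, 12, 12, 9, 11, 12, 12, 11, 11, 12, 12, 12, 12, 11, 6, 23, 90, 116, 125, 126, 120, 125, 127, 128, 136, 173, 201, 202, 202, 199, 212, 203, 212, 215, 206, 210]
```

```bash
python3 - <<'E'
from h import *
T=load('w10'); hsv=cv2.cvtColor(cv2.imread('pics/w10.png'),cv2.COLOR_BGR2HSV)
print(hsv[186,215:250,1].tolist(),hsv[120:175,350,1].tolist(),hsv[120:175,350,2].tolist())
s=read_state(); p=np.array(s['eef_pos']); y=s['tool_rot'][2]
X=np.array([np.cos(y),np.sin(y),0]);Y=np.array([np.sin(y),-np.cos(y),0]);Z=np.array([0,0,1.])
f=lambda uv,z:[((back(T,uv,z)-p)@X).round(1),((back(T,uv,z)-p)@Y).round(1)]
print('dish right',f((385.7,189),12),'tin bottom front',f((320,191.5),p[2]-14.8),'L',f((268.5,198),p[2]-13),'R',f((364.5,198),p[2]-13))
E
```

```text
[218, 224, 220, 221, 217, 217, 215, 214, 210, 206, 210, 209, 222, 213, 215, 216, 213, 221, 223, 219, 212, 210, 216, 209, 207, 196, 149, 133, 124, 113, 113, 114, 112, 114, 112] [215, 218, 214, 228, 215, 215, 211, 218, 213, 217, 215, 214, 215, 214, 209, 212, 214, 212, 212, 210, 214, 227, 212, 219, 224, 217, 220, 217, 211, 209, 206, 179, 144, 136, 137, 134, 130, 132, 128, 129, 131, 134, 130, 133, 136, 132, 135, 136, 136, 133, 132, 134, 139, 133, 133] [189, 185, 185, 177, 178, 174, 173, 171, 174, 174, 180, 182, 185, 187, 190, 191, 185, 185, 186, 182, 175, 170, 170, 165, 163, 161, 162, 162, 169, 167, 160, 147, 138, 159, 192, 215, 221, 222, 222, 221, 220, 219, 220, 218, 217, 218, 211, 191, 163, 138, 126, 135, 156, 194, 215]
dish right [np.float64(24.2), np.float64(37.5)] tin bottom front [np.float64(25.4), np.float64(0.6)] L [np.float64(22.3), np.float64(-26.5)] R [np.float64(22.3), np.float64(24.1)]
```

```bash
python3 - <<'E'
from h import *
T=load('w10')
s=read_state(); p=np.array(s['eef_pos']); y=s['tool_rot'][2]
X=np.array([np.cos(y),np.sin(y),0])
for r in (151.5,153,167.5): print(r,(back(T,(350,r),12)-p)@X)
E
```

```text
151.5 45.13120827513636
153 44.318928785323436
167.5 36.36696024964508
```

Call:
move_arm --targets "-1 0.3 -0.2 0 0 0 0;-1 0 0 0.6 0 0 0;-1 0 0 0.6 0 0 0;-1 0 0 0.2 0 0 0;-1 0 0 0 0 0 0"

```text
clock: 20.7
eef_pos: [634.0, 22.1, 20.6]
tool_rot: [-3.14, -0.001, 2.071]
force: [0.1, 0.8, -1.7]
width: 48.0
gripper_force: 62.6
```

Call:
move_arm --targets "-1 0 0 0.2 0 0 0;-1 0 0 0.1 0 0 0;-1 0 0 0 0 0 0;-1 0 0 0 0 0 0"

```text
clock: 21.03
eef_pos: [634.9, 22.3, 18.7]
tool_rot: [3.141, 0.0, 2.07]
force: [0.2, -0.2, -1.6]
width: 48.1
gripper_force: 62.6
```

Call:
move_arm --targets "-1 0 0 0.1 0 0 0;-1 0 0 0.1 0 0 0;-1 0 0 0 0 0 0;-1 0 0 0 0 0 0"

```text
clock: 21.37
eef_pos: [635.0, 22.2, 18.5]
tool_rot: [3.141, 0.001, 2.07]
force: [-4.0, -1.1, 10.6]
width: 48.2
gripper_force: 64.0
```

Seated on the floor; release and rise.

Call:
move_arm --targets "-1 0 0 -0.1 0 0 0;0.3 0 0 0 0 0 0;0.6 0 0 0 0 0 0;1 0 0 0 0 0 0;1 0 0 0 0 0 0"

```text
clock: 21.78
eef_pos: [634.8, 22.3, 17.4]
tool_rot: [-3.142, -0.0, 2.07]
force: [1.2, -0.3, 0.5]
width: 85.3
gripper_force: 0.0
```

Call:
move_arm --targets "1 0 0 -2 0 0 0;1 0 0 -4 0 0 0;1 0 0 -4 0 0 0;1 0 0 -4 0 0 0;1 0 0 -4 0 0 0"

```text
clock: 22.2
eef_pos: [634.4, 22.4, 199.3]
tool_rot: [-3.141, -0.001, 2.071]
force: [0.8, -0.6, 0.5]
width: 85.6
gripper_force: 0.0
```

```bash
python3 - <<'E'
from h import *
d=snap('wrist','w11')
go((575,150,205,82),(535,260,205,81))
hsv=cv2.cvtColor(cv2.imread('pics/w11.png'),cv2.COLOR_BGR2HSV)
m=((hsv[:,:,1]<40)&(hsv[:,:,2]>100)).astype('uint8')
n,l,st,c=cv2.connectedComponentsWithStats(m)
for i in range(1,n):
  if st[i,4]>800: print(st[i],c[i].round())
T=load('w11');print(proj(T,[(635,22,54),(634,22,12)]))
E
```

```text
clk 22.25 pos [639.4  23.7 208.1] rot [179.3   0.3 118.6] w 85.5 gf 0.0 F [1.5 1.3 6.3] q7 0.07
(575, 150, 205, 82) shift [14.17  0.39  0.31] turnz 36.6
(535, 260, 205, 81) shift [10.34 -5.49  0.  ] turnz 1.0
[ 290  150   55   59 3046] [317. 179.]
[[318.226867   185.23635583]
 [317.3003741  175.7093461 ]]
```

Call:
move_arm --targets "1 3.5 0.1 0 0 0 0;1 3.5 0.1 0 0 0 0;1 3.5 0.1 0 0 0 0;1 3.5 0.1 0 0 0 0;1 0 0 0 0 0 7.1"

```text
clock: 22.67
eef_pos: [566.8, 156.3, 198.1]
tool_rot: [3.141, -0.007, 1.957]
force: [-0.5, 0.3, -0.9]
width: 85.0
gripper_force: 0.0
```

Call:
move_arm --targets "1 0 0 0 0 0 7.1;1 0 0 0 0 0 7.1;1 0 0 0 0 0 7.1;1 0 0 0 0 0 7.1;1 0 0 0 0 0 2"

```text
clock: 23.08
eef_pos: [571.1, 147.2, 197.4]
tool_rot: [3.141, 0.0, 1.411]
force: [-0.4, 0.5, 0.0]
width: 85.2
gripper_force: 0.0
```

```bash
python3 - <<'E'
from h import *
go((530,262,200,81),(538,326,200,80.5))
E
```

```text
clk 23.08 pos [571.1 147.2 197.4] rot [180.    0.   80.8] w 85.2 gf 0.0 F [-0.4  0.5  0. ] q7 -0.72
(530, 262, 200, 81) shift [10.68 -5.89 -0.26] turnz -0.2
(538, 326, 200, 80.5) shift [ 6.45 -0.21  0.  ] turnz 0.5
```

Call:
move_arm --targets "1 3.2 -1.7 0 0 0 0;1 3.2 -1.7 0 0 0 0;1 3.2 -1.7 0 0 0 0;1 1 -0.7 0 0 0 0;1 0 0 0 0 0 0"

```text
clock: 23.5
eef_pos: [527.6, 266.1, 197.7]
tool_rot: [-3.14, -0.003, 1.424]
force: [0.3, -0.0, 0.5]
width: 85.4
gripper_force: 0.0
```

Call:
move_arm --targets "1 0 0 0 0 0 0;1 0 0 0 0 0 0"

```text
clock: 23.67
eef_pos: [530.9, 258.9, 197.3]
tool_rot: [3.141, 0.002, 1.414]
force: [0.3, -1.1, -0.5]
width: 85.7
gripper_force: 0.0
```

```bash
python3 - <<'E'
from h import *
d=snap('wrist','w12')
go((538,326,200,80.5))
im=cv2.imread('pics/w12.png'); g=im.max(2)
m=(g<75).astype('uint8'); m[:,:200]=0;m[:,420:]=0;m[240:]=0
m=cv2.morphologyEx(m,cv2.MORPH_CLOSE,np.ones((9,9)))
n,l,st,c=cv2.connectedComponentsWithStats(m); i=1+st[1:,4].argmax(); print(st[i])
k=cv2.findContours((l==i).astype('uint8'),0,2)[0]; k=max(k,key=cv2.contourArea)
print(cv2.approxPolyDP(k,4,True)[:,0].tolist(),cv2.minAreaRect(k))
T=load('w12'); print(proj(T,[(538+s*34*.987+q*68*.16,326-s*34*.16+q*68*.987,h) for h in(66,0) for s in(-1,1) for q in(-1,1)]).round())
E
```

```text
clk 23.72 pos [531.1 258.5 197.3] rot [1.8e+02 1.0e-01 8.1e+01] w 85.3 gf 0.0 F [0.3 0.  0.2] q7 -0.92
(538, 326, 200, 80.5) shift [ 6.77 -0.38 -0.27] turnz 0.5
[  269    16    84   171 12311]
[[270, 16], [273, 185], [345, 185], [352, 19]] ((310.5, 101.0), (170.0, 83.0), 90.0)
[[275. 188.]
 [269.  15.]
 [353. 188.]
 [358.  15.]
 [282. 174.]
 [279.  32.]
 [347. 174.]
 [350.  32.]]
```

View pics/w12.png

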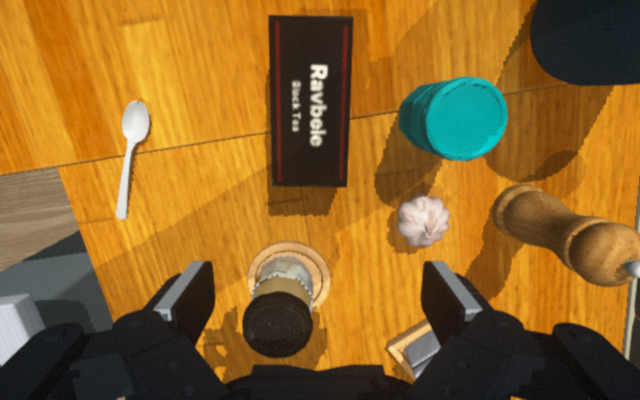

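```bash
python3 - <<'E'
from h import *
T=load('w12')
q=np.array([back(T,p,66) for p in[(269.5,15.5),(353,16),(347.5,186.5),(272.5,186.5)]]);print(q.mean(0),[(np.degrees(np.arctan2(*(q[(i+1)%4]-q[i])[1::-1])).round(1),np.linalg.norm(q[(i+1)%4]-q[i]).round(1)) for i in range(4)])
go((*q.mean(0)[:2],200,80.5))
E
```

```text
[535.57849973 326.86423396  66.        ] [(np.float64(-9.3), np.float64(63.8)), (np.float64(-99.4), np.float64(133.7)), (np.float64(171.0), np.float64(65.3)), (np.float64(80.0), np.float64(134.0))]
clk 23.72 pos [531.1 258.5 197.3] rot [1.8e+02 1.0e-01 8.1e+01] w 85.3 gf 0.0 F [0.3 0.  0.2] q7 -0.92
(np.float64(535.5784997257283), np.float64(326.86423395954785), 200, 80.5) shift [ 6.82 -0.63 -0.27] turnz 0.5
```

Call:
move_arm --targets "1 3.3 -0.2 0 0 0 0.5;1 3.4 -0.3 0 0 0 0;1 0 0 0 0 0 0;1 0 0 0 0 0 0;1 0 0 0 0 0 0"

```text
clock: 24.13
eef_pos: [536.6, 325.7, 197.2]
tool_rot: [3.141, 0.002, 1.405]
force: [0.1, -0.3, 1.1]
width: 85.3
gripper_force: 0.0
```

```bash
python3 - <<'E'
from h import *
go((537,325.5,15,80.5))
E
```

```text
clk 24.13 pos [536.6 325.7 197.2] rot [1.80e+02 1.00e-01 8.05e+01] w 85.3 gf 0.0 F [ 0.1 -0.3  1.1] q7 -1.00
(537, 325.5, 15, 80.5) shift [-1.000e-02  4.000e-02  1.822e+01] turnz 0.0
```

Call:
move_arm --targets "1 0 0 3 0 0 0;1 0 0 3 0 0 0;1 0 0 3 0 0 0;1 0 0 1 0 0 0;1 0 0 0 0 0 0"

```text
clock: 24.55
eef_pos: [534.9, 324.2, 94.9]
tool_rot: [-3.138, 0.005, 1.405]
force: [1.0, 0.0, -0.8]
width: 85.4
gripper_force: 0.0
```

Call:
move_arm --targets "1 0 0 0.6 0 0 0;1 0 0 1 0 0 0;1 0 0 1 0 0 0;1 0 0 1 0 0 0;1 0 0 1 0 0 0"

```text
clock: 24.97
eef_pos: [536.2, 327.8, 51.2]
tool_rot: [3.141, -0.0, 1.407]
force: [-0.2, -0.5, 0.1]
width: 85.2
gripper_force: 0.0
```

Call:
move_arm --targets "1 0 0 1 0 0 0;1 0 0 1 0 0 0;1 0 0 1 0 0 0;1 0 0 0.4 0 0 0;1 0 0 0 0 0 0"

```text
clock: 25.38
eef_pos: [535.0, 327.1, 16.1]
tool_rot: [-3.14, 0.002, 1.407]
force: [-0.2, -0.4, 0.4]
width: 85.4
gripper_force: 0.0
```

Call:
move_arm --targets "1 0 0 0 0 0 0;-1 0 0 0 0 0 0;-1 0 0 0 0 0 0;-1 0 0 0 0 0 0;-1 0 0 0 0 0 0"

```text
clock: 25.8
eef_pos: [536.5, 328.2, 18.7]
tool_rot: [3.14, -0.001, 1.407]
force: [0.4, -0.4, 4.1]
width: 66.7
gripper_force: 69.7
```

Call:
move_arm --targets "-1 0 0 0 0 0 0;-1 0 0 0 0 0 0;-1 0 0 -0.6 0 0 0;-1 0 0 -1.5 0 0 0;-1 0 0 -2 0 0 0"

```text
clock: 26.22
eef_pos: [534.3, 326.3, 57.3]
tool_rot: [-3.138, 0.003, 1.407]
force: [-0.1, 0.6, -2.6]
width: 67.5
gripper_force: 68.8
```

```bash
python3 - <<'E'
from h import *
go((537,326,180,80.5),(600,120,180,91))
E
```

```text
clk 26.22 pos [534.3 326.3  57.3] rot [-179.8    0.2   80.6] w 67.5 gf 68.8 F [-0.1  0.6 -2.6] q7 -1.08
(537, 326, 180, 80.5) shift [  0.02   0.27 -12.27] turnz 0.1
(600, 120, 180, 91) shift [-19.28   9.61   0.  ] turnz -10.5
```

Call:
move_arm --targets "-1 0 0 -2.5 0 0 0;-1 0 0 -3.5 0 0 0;-1 0 0 -3 0 0 0;-1 0 0 -1 0 0 -5.5;-1 0 0 0 0 0 -5.5"

```text
clock: 26.63
eef_pos: [537.6, 328.9, 162.4]
tool_rot: [3.136, -0.003, 1.604]
force: [0.7, 0.2, -2.1]
width: 67.2
gripper_force: 68.9
```

```bash
python3 - <<'E'
from h import *
go((480,-80,160,91.5),(480,-105,160,91.5))
for n,z in(('top0',12),('side0',12)):
  T=load(n); im=cv2.imread('pics/%s.png'%n); hsv=cv2.cvtColor(im,cv2.COLOR_BGR2HSV)
  cp=proj(T,[(478+a*62,-105+b*96,12) for a,b in((-1,-1),(1,-1),(1,1),(-1,1))]).astype(np.int32)
  roi=np.zeros(im.shape[:2],'uint8'); cv2.fillPoly(roi,[cp],1)
  S=hsv[:,:,1].astype(float); vals=S[roi>0]; t,_=cv2.threshold(vals.astype('uint8').reshape(-1,1),0,1,cv2.THRESH_OTSU)
  m=((S<t)&(roi>0)).astype('uint8'); m=cv2.morphologyEx(m,cv2.MORPH_OPEN,np.ones((3,3)))
  k=max(cv2.findContours(m,0,1)[0],key=cv2.contourArea)[:,0]
  w=np.array([back(T,p,z)[:2] for p in k],np.float32); print(n,t,cv2.minAreaRect(w))
E
```

```text
clk 26.63 pos [537.6 328.9 162.4] rot [179.7  -0.2  91.9] w 67.2 gf 68.9 F [ 0.7  0.2 -2.1] q7 -0.87
(480, -80, 160, 91.5) shift [-40.68  -7.09   0.24] turnz 0.4
(480, -105, 160, 91.5) shift [-2.5  -0.07  0.  ] turnz -0.0
top0 136.0 ((476.9771423339844, -105.03209686279297), (98.88872528076172, 168.93663024902344), 0.41205862164497375)
side0 132.0 ((478.7317810058594, -104.01055908203125), (104.79525756835938, 174.15614318847656), 1.3348898887634277)
```

Call:
move_arm --targets "-1 -2.5 -0.4 0 0 0 0;-1 -3.6 -0.6 0 0 0 0;-1 -3.6 -0.6 0 0 0 0;-1 -3.6 -0.6 0 0 0 0;-1 -3.6 -0.6 0 0 0 0"

```text
clock: 27.05
eef_pos: [511.7, 156.0, 158.4]
tool_rot: [-3.141, 0.001, 1.6]
force: [0.4, 0.1, -2.2]
width: 67.2
gripper_force: 68.9
```

Call:
move_arm --targets "-1 -3.6 -0.6 0 0 0 0;-1 -3.6 -0.6 0 0 0 0;-1 -3.6 -0.6 0 0 0 0;-1 -3.6 -0.6 0 0 0 0;-1 -3.6 -0.6 0 0 0 0"

```text
clock: 27.47
eef_pos: [486.8, -24.7, 158.6]
tool_rot: [-3.141, 0.0, 1.599]
force: [0.6, -0.8, -1.7]
width: 67.0
gripper_force: 68.9
```

Call:
move_arm --targets "-1 -3.6 -0.6 0 0 0 0;-1 -3 -0.6 0 0 0 0.5;-1 -1 0 0 0 0 0;-1 0 0 0 0 0 0"

```text
clock: 27.8
eef_pos: [476.8, -103.3, 158.3]
tool_rot: [-3.14, 0.002, 1.584]
force: [0.4, -0.4, -1.7]
width: 66.9
gripper_force: 68.9
```

```bash
python3 - <<'E'
from h import *
go((478.5,-104.5,70,91))
E
```

```text
clk 27.80 pos [ 476.8 -103.3  158.3] rot [-1.799e+02  1.000e-01  9.080e+01] w 66.9 gf 68.9 F [ 0.4 -0.4 -1.7] q7 -0.19
(478.5, -104.5, 70, 91) shift [-0.13  0.17  8.83] turnz -0.2
```

Descend until the carton's underside is about 30 mm above the floor, then measure.

Call:
move_arm --targets "-1 -0.1 0.1 2.5 0 0 0;-1 0 0 3 0 0 0;-1 0 0 3 0 0 0;-1 0 0 2 0 0 0;-1 0 0 0 0 0 0"

```text
clock: 28.22
eef_pos: [476.3, -98.0, 50.4]
tool_rot: [-3.135, -0.002, 1.593]
force: [-0.6, 0.4, -2.2]
width: 67.3
gripper_force: 68.7
```

```bash
python3 - <<'E'
from h import *
d=snap('wrist','w13');d=snap('wrist','w13')
go((478.5,-104.5,40,91))
s=read_state(); p=np.array(s['eef_pos']); y=s['tool_rot'][2]
X=np.array([np.cos(y),np.sin(y),0]);Y=np.array([np.sin(y),-np.cos(y),0]);Z=np.array([0,0,1.])
T=load('w13'); im=cv2.imread('pics/w13.png'); hsv=cv2.cvtColor(im,cv2.COLOR_BGR2HSV)
P=lambda a,b,h: proj(T,[p+X*a+Y*b+Z*(h-p[2])]).round()[0].tolist()
print('tray corners pred',P(84,-50,12),P(84,50,12),P(40,-50,12),P(40,50,12),'carton top',P(68,-34,p[2]+47.5),P(68,34,p[2]+47.5),P(20,-34,p[2]+47.5),P(20,34,p[2]+47.5))
S=hsv[:,:,1].astype(int);V=hsv[:,:,2].astype(int)
lab=np.where(V<85,'#',np.where(S<160,'t','.'))
for r in range(60,300,10): print(r,''.join(lab[r,160:480:3]))
E
```

```text
clk 28.32 pos [478.9 -98.6  53.6] rot [-1.799e+02 -1.000e-01  9.130e+01] w 66.7 gf 68.7 F [-1.3  0.  -1.5] q7 -0.32
(478.5, -104.5, 40, 91) shift [-0.59 -0.06  1.36] turnz 0.3
tray corners pred [231.0, 79.0] [411.0, 79.0] [236.0, 158.0] [406.0, 158.0] carton top [217.0, 111.0] [428.0, 111.0] [227.0, 249.0] [416.0, 249.0]
60 ...........................................................................................................
70 ...........................................................................................................
80 ...........................................................................................................
90 ...........................................................................................................
100 ........................tttttttttttttttttttttttttttttttttttttttttttttttttttttttttt.........................
110 .........................ttttttttttttttttttttttttttttttttttttttttttttttttttttttttt.........................
120 ....................tttttttt#####t########ttt#t#ttttt#t####t##tttttttttttttttttttttt#....................
[... 1206 characters left out ...]
###.........................
240 .......................####...######################tttttttttttttt##########t..###.........................
250 .......................####...##########tt###########tttttttt###############...###.........................
260 ...................tttt#####..#########ttttttt######tttttttttt##############..t####tttt....................
270 ..............##ttttt#######..#########tttttt########tttttttt###############..#######ttttt##...............
280 ...........###tttttt########...########ttttt########tttttttttt##############..########tttttt###............
290 .........###tttttt##########...#########tttt#########ttttttttt##############..##########tttttt###..........
```

```bash
python3 - <<'E'
from h import *
hsv=cv2.cvtColor(cv2.imread('pics/w13.png'),cv2.COLOR_BGR2HSV)
S=hsv[:,:,1].astype(int);V=hsv[:,:,2].astype(int)
for r in (102,106,110):
  i=np.where(S[r,200:450]<165)[0]+200; print('tray',r,i.min(),i.max())
for c in (250,320,390):
  i=np.where(S[80:120,c]<165)[0]+80; j=np.where(V[100:200,c]<85)[0]+100; print('col',c,i.min(),j[:1], V[112:140:2,c].tolist())
for r in (140,170,200,230): 
  i=np.where(V[r,200:450]<85)[0]+200; print('carton',r,i.min(),i.max())
T=load('w13'); s=read_state(); p=np.array(s['eef_pos']); y=s['tool_rot'][2]
X=np.array([np.cos(y),np.sin(y),0]);Y=np.array([np.sin(y),-np.cos(y),0])
f=lambda u,v,z:(np.array([(back(T,(u,v),z)-p)@X,(back(T,(u,v),z)-p)@Y])).round(1)
print([f(*a) for a in((232,106,12),(404,106,12),(250,98,12),(390,98,12))])
print('carton',[f(*a) for a in((223,140,101),(413,140,101),(227,200,101),(408,200,101),(320,121,101))])
E
```

```text
tray 102 232 405
tray 106 232 405
tray 110 232 405
col 250 92 [119] [160, 169, 116, 93, 76, 81, 81, 81, 77, 78, 78, 74, 73, 75]
col 320 92 [117] [197, 214, 110, 77, 86, 67, 66, 66, 64, 65, 64, 65, 62, 58]
col 390 92 [118] [148, 145, 97, 83, 88, 78, 72, 74, 69, 63, 61, 62, 56, 60]
carton 140 223 412
carton 170 224 410
carton 200 226 407
carton 230 227 405
[array([ 69.4, -50.4]), array([69.5, 47.1]), array([ 73.8, -39.9]), array([73.8, 38.9])]
carton [array([ 58.8, -32.7]), array([58.9, 30. ]), array([ 38.3, -32.8]), array([38.4, 29.8]), array([64.9, -0.7])]
```

Call:
move_arm --targets "-1 -0.5 0 0 0 0 0;-1 0 0 0.8 0 0 0;-1 0 0 0.8 0 0 0;-1 0 0 0.8 0 0 0;-1 0 0 0.3 0 0 0"

```text
clock: 28.73
eef_pos: [478.5, -105.2, 25.7]
tool_rot: [-3.141, -0.0, 1.59]
force: [-0.1, -0.0, -3.0]
width: 67.1
gripper_force: 69.0
```

Call:
move_arm --targets "-1 0 0 0 0 0 0;-1 0 0 0 0 0 0;-1 0 0 0.1 0 0 0;-1 0 0 0.1 0 0 0;-1 0 0 0 0 0 0"

```text
clock: 29.15
eef_pos: [479.1, -105.1, 24.7]
tool_rot: [3.141, 0.0, 1.59]
force: [-0.1, -0.5, -2.1]
width: 67.0
gripper_force: 69.0
```

Call:
move_arm --targets "-1 0 0 0.1 0 0 0;-1 0 0 0.1 0 0 0;-1 0 0 0 0 0 0;-1 0 0 0 0 0 0"

```text
clock: 29.48
eef_pos: [479.1, -105.1, 22.7]
tool_rot: [3.141, 0.0, 1.59]
force: [0.2, -0.2, -3.0]
width: 67.0
gripper_force: 68.9
```

Call:
move_arm --targets "-1 0 0 0.1 0 0 0;-1 0 0 0 0 0 0;-1 0 0 0 0 0 0"

```text
clock: 29.73
eef_pos: [479.2, -105.2, 22.6]
tool_rot: [3.141, 0.001, 1.59]
force: [-2.4, 0.7, 8.8]
width: 66.9
gripper_force: 70.3
```

Call:
move_arm --targets "0.5 0 0 0 0 0 0;1 0 0 0 0 0 0;1 0 0 0 0 0 0;1 0 0 0 0 0 0;1 0 0 0 0 0 0"

```text
clock: 30.15
eef_pos: [479.1, -105.1, 21.6]
tool_rot: [3.142, -0.0, 1.591]
force: [-0.1, -0.3, -0.2]
width: 85.7
gripper_force: 0.0
```

Call:
move_arm --targets "1 0 0 -1 0 0 0;1 0 0 -2.5 0 0 0;1 0 0 -3.5 0 0 0;1 0 0 -4 0 0 0;1 0 0 -4 0 0 0"

```text
clock: 30.57
eef_pos: [478.2, -104.7, 173.5]
tool_rot: [-3.14, -0.001, 1.591]
force: [1.1, -0.1, -0.8]
width: 85.6
gripper_force: 0.0
```

Call:
move_arm --targets "1 0 0 -4 0 0 0;1 0 0 -3 0 0 0;1 0 0 0 0 0 0;1 0 0 0 0 0 0;1 0 0 0 0 0 0"

```text
clock: 30.98
eef_pos: [478.2, -105.3, 241.6]
tool_rot: [-3.141, 0.0, 1.59]
force: [0.5, -0.7, -0.3]
width: 84.9
gripper_force: 0.0
```

```bash
python3 - <<'E'
from h import *
d=snap('wrist','w14'); e=snap('side','s14'); go()
T=load('w14'); im=cv2.imread('pics/w14.png'); hsv=cv2.cvtColor(im,cv2.COLOR_BGR2HSV)
S=hsv[:,:,1].astype(int);V=hsv[:,:,2].astype(int)
lab=np.where(V<85,'#',np.where(S<160,'t','.'))
for r in range(80,330,8): print(r,''.join(lab[r,220:430:3]))
a=cv2.imread('pics/s14.png'); b=cv2.imread('pics/side0.png')
T=load('s14')
for n,p in(('flask cap',(571,-320.5,109)),('honey lid',(479,145,98)),('tin',(634.5,22,54)),('mill',(734,184,150)),('garlic',(625,197,56))):
  u,v=proj(T,[p])[0].astype(int); print(n,(u,v),'now',a[v-1:v+2,u-1:u+2].mean((0,1)).round(),'before',b[v-1:v+2,u-1:u+2].mean((0,1)).round())
E
```

```text
clk 31.08 pos [ 477.8 -105.1  240.5] rot [-179.8   -0.    91.1] w 85.3 gf 0.0 F [ 0.4 -0.5  0.3] q7 -0.10
80 ......................................................................
88 ......................................................................
96 ..................tttttttttttttttttttttttttttttt......................
104 ..................tttttttttttttttttttttttttttttt......................
112 ..................tttt#######################ttt......................
120 ..................tttt##.####################ttt......................
128 ..................tttt##.####################ttt......................
136 ..................tttt##.#################.##ttt......................
144 ..................tttt##.#################.##ttt......................
152 ..................tttt##.#########tttt####.##ttt......................
160 ...................ttt##.###ttt##tttt#####.#tttt......................
168 ...................ttt##.###tt####ttt#####.#ttt.......................
176 ...................ttt##.###tt####ttt#####.#ttt.......................
184 ..................
[... 1115 characters left out ...]
.............................................tttttt.........##
312 .................................................tttttttttttttt.....##
320 ...............................................tttttttttttttttttt.....
328 ..##########..................................tttt##tttttttttttttt....
flask cap (np.int64(413), np.int64(156)) now [225. 224. 221.] before [ 65. 127. 177.]
honey lid (np.int64(291), np.int64(269)) now [43. 45. 43.] before [124. 165. 203.]
tin (np.int64(300), np.int64(207)) now [193. 186. 180.] before [123. 166. 206.]
mill (np.int64(226), np.int64(191)) now [108. 120. 130.] before [104. 114. 123.]
garlic (np.int64(247), np.int64(241)) now [130. 137. 150.] before [124. 130. 142.]
```

Every item is seated in its holder, the bystanders look the same in the side view as at the start, and the gripper is clear and touching nothing.

```bash
python3 -c "
from cell import order
print(order.finish_job())"
```

```text
the job is handed in; nothing more can be done
None
```

The flask, honey jar, tin and tea carton were each placed upright in their own holders in the order asked, with the pepper mill and garlic left where they were, and the job was handed in at about 31 s on the robot's clock.

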